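# Load the connector shake-test fixture, lock its cover, tug-test and pin it

### The arm

A 6-joint arm with a two-finger parallel gripper is mounted at the origin on the work surface; the furniture and walls round the work are solid. World frame = base frame: x ahead of the robot, y to its left, z up, the work surface at z = 0. Lengths are in m, angles in rad, forces in N, time in s.
With the tool pointing down it reaches from about 0.2 to 0.875 m from the base axis. Payload 3.4 kg.
Tool frame: the origin (TCP) lies at the very end of the fingers, on their centre line; the grasp point (between the pads) lies 19 mm behind it (arm.hold_point_z is the distance from the TCP to the grasp point, in m); y points along the fingers, x is the direction in which the jaws open and shut, and the axes are right-handed (so a half turn about y gives the same grasp; the last joint's range is limited). The gripper opens to 94 mm and grips with 3 to 60 N. Pads are 16 mm wide; open, the fingers measure 119 mm over their backs; the gripper's body (75 mm by 177 mm) begins 78 mm behind the grasp point.
Start: joints at [1.144, 0.276, 1.505, -0, 1.361, -0.121], TCP at [0.173, 0.548, 0.205] pointing down, gripper open.
Joint ranges: [-2.89, 2.89], [-0.75, 2.08], [0.22, 2.7], [-1.18, 4.32], [0.11, 2.71], [-2.7, 2.7]. Speed limits (rad/s): [2.57, 2.57, 3.14, 3.14, 3.14, 3.14].

### API

Orientations are given as [roll, pitch, yaw] about the fixed x, y, z axes, in that order (R = Rz(yaw) Ry(pitch) Rx(roll)).
In Python, from station import arm gives the robot as it stands.
- The arm moves only by the shell command python3 -m inch 'ROWS'. ROWS is JSON, a list of rows, each a list of 3 entries, a list of its own where there are three numbers: the opening, from 0 (shut) to 1 (fully open), then the shift along the tool's x, y, z in m, then the turn, a rotation vector about the tool's x, y, z in degrees. In form: [[grip, [dx, dy, dz], [wx, wy, wz]], ...]. A call has 1 to 5 rows; each row is the pose to reach, as a shift and turn from the pose commanded when the call began, along the tool's axes at that moment; what a row does not reach only later rows make up. A row lasts 1/10 s, in which the tool goes at most 50 mm and 8.59 degrees, less where a joint would pass 70% of its speed; a pose out of reach is approached as far as the arm can. A call with a gripper value outside its range is refused whole. The fingers move at their own pace and stop on an object; the grip force is fixed at half the most. Time passes only in rows, so rows that repeat a pose let the fingers close. It gives the time, the measured TCP pose, the force and the opening at its end, in the units of the state.
- arm.observe(): the state, without advancing time (a new reading comes with each control period).
- arm.grab_frame(name): name is "scene" or "side" or "wrist"; returns a dict with "img" (400x640x3 uint8, blue, green, red), "fovy" (degrees; the focal length in pixels is half the picture's height over the tangent of half this angle, whatever the lens; pixels are square), "cx", "cy" (the principal point, pixels), "R" (3x3) and "t" (3): a world point X has camera coordinates R X + t; the wrist camera has in their place "hand_eye" (4x4, takes a point from camera to tool coordinates, whose origin is the TCP and whose axes are the tool frame's). Camera axes: x right, y down, z forward; pixel columns grow to the right and rows downward; lengths in m; the calibration is good to about 2 mm. A picture is of the moment at which its call begins: read the wrist's pose just before it. There is no depth.
- arm.sign_off(): hands the job in, once; it reports no verdict.
The state is a dict: "time": time; "q": joint angles; "qd": joint speeds; "joint_torque": joint torques, N m; "ee_pos": TCP position; "tcp_rot": TCP orientation; "wrist_force": force on the tool from outside, world axes, zero at the start; "ft_torque": the same for the moment, N m; "grip_width": opening from 0.0 (shut) to 1.0 (fully open).
Only numpy, scipy, OpenCV 4.12 (cv2) and the standard library are available. Lean on these libraries where they do the work, as an engineer would, in place of code of your own. Each camera call takes 0.05 s, during which the arm holds its last target. There are 200 camera calls.

### The job

Get the vibration fixture ready for a shake test: lay each of the two or three connectors that lie loose on the mat flat in a nest channel of its own, put the cover on fully home with its eye plate between the two cheeks at the front, then push in each of the cover's two sprung quarter-turn studs and turn it clockwise until it locks and springs back. Then prove the cover: pull its handle straight up with steadily rising force to about 15 N, and stop there, and when it has held, push the lock pin fully home through the cheeks and the eye plate. Leave the other things on the bench alone.

Things in the scene. Friction and masses are not known exactly. Their poses are not given: they have to be found in the camera images.
- fixture: shake-test nest fixed on a low vibration table. Origin on the bench under the nest's middle; x from its front to its back, z up. Plate x -83..55, y +-100 mm, top 46 mm up; on it a block 80 x 176 mm, top 66 mm, edges rounded 5 mm. Slots for the studs at y = +-62 mm. Home, the cover has these axes, its rim 48 mm and the middle of its handle bar 94 mm above this origin
- channel_mid (a point): middle of the floor of the nest's middle channel, 58 mm above the bench, axes as fixture; two more channels 28 mm to either side in y. Each takes one connector lying along x: 15 mm wide, pocket for the hub 46 mm long, 4 mm deep; rib tops 62 mm, side plates beyond y = +-49 mm 66 mm above the bench
- clevis_hole (a point): middle of the clevis on the fixture's front, on the axis (fixture's y) of the 12 mm holes in its two steel cheeks; 82 mm above the bench, axes as fixture. Each cheek is 24 mm in x and 7 mm thick, its top 93 mm above the bench; they are 15 mm apart, their outer faces 14.5 mm from this point
- cover_handle (a point): middle of the cover's black handle bar: 12 mm wide in x, 68 mm long in y, 14 mm tall; axes as the cover's, the eye plate at its -x. The cover is an aluminium pan 89 x 185 mm, 0.3 kg, open below; rim 46 mm and flat top 24 mm below this point; inside 83 x 179 mm. Locked, it gives on the studs' springs: it starts to lift at about 10 N and rises 1 mm for every further 1.3 N
- cover_eye (a point): centre of the 12 mm hole (axis: the cover's y) in the steel eye plate at the cover's front, 64 mm from the cover's middle to its -x, 12 mm below the handle's middle. Plate 24 mm in x, 23 mm tall, 8 mm thick in y; it drops between the two cheeks. With the cover home this point lies at clevis_hole
- stud_left_grip (a point): centre of the black wing grip of the left quarter-turn stud, carried by the cover at its y = +62 mm. Wing 34 mm long along this point's y, 10 mm thick along its x, 18 mm tall; it stands on a steel collar of 26 mm diameter whose top is 9 mm below this point. Unpressed, the point is 27 mm above the cover's top. Turning the stud turns these axes
- stud_left (a joint): turn of that stud, rad: 0 = as found, wing along the cover's y, cross pin in line with the slot below; grows clockwise seen from above to a stop at 1.57 (wing along the cover's x). On the fixture it turns past about 0.3 only while pressed in; let go beyond about 1.3 it springs back into the notch that locks it
- stud_left_in (a joint): how far that stud is pressed in, m: 0 = free; it must be beyond 0.0075 to turn; 0.005 when turned and sprung back into the locking notch; stop at 0.013. Spring: 0.2 N at 0 and 0.65 N more per mm
- stud_right_grip (a point): centre of the black wing grip of the right quarter-turn stud, carried by the cover at its y = -62 mm. Wing 34 mm long along this point's y, 10 mm thick along its x, 18 mm tall; it stands on a steel collar of 26 mm diameter whose top is 9 mm below this point. Unpressed, the point is 27 mm above the cover's top. Turning the stud turns these axes
- stud_right (a joint): turn of that stud, rad: 0 = as found, wing along the cover's y, cross pin in line with the slot below; grows clockwise seen from above to a stop at 1.57 (wing along the cover's x). On the fixture it turns past about 0.3 only while pressed in; let go beyond about 1.3 it springs back into the notch that locks it
- stud_right_in (a joint): how far that stud is pressed in, m: 0 = free; it must be beyond 0.0075 to turn; 0.005 when turned and sprung back into the locking notch; stop at 0.013. Spring: 0.2 N at 0 and 0.65 N more per mm
- pin_grip (a point): centre of the black grip of the loose lock pin, 0.07 kg: grip 20 mm in x, 26 mm in y, 20 mm in z, lying flat on the bench. The steel shank (8 mm diameter, tapered nose, 40 mm long) leaves its +y face in the middle and lies level along +y
- pin_tip (a point): end of the lock pin's shank, 53 mm from pin_grip along +y. With the pin fully home the grip touches the outer face of a cheek and this tip stands 11 mm out of the other cheek
- connector_1_mid (a point): centre of a loose two-pin connector lying flat: black hub 8 mm wide in x, 36 mm long in y, 6 mm tall, with thin tails 59 mm over all; 12 g. Two or three of the four are there
- connector_2_mid (a point): centre of a loose two-pin connector lying flat: black hub 8 mm wide in x, 36 mm long in y, 6 mm tall, with thin tails 59 mm over all; 12 g. Two or three of the four are there
- connector_3_mid (a point): centre of a loose two-pin connector lying flat: black hub 8 mm wide in x, 36 mm long in y, 6 mm tall, with thin tails 59 mm over all; 12 g. Two or three of the four are there
- connector_4_mid (a point): centre of a loose two-pin connector lying flat: black hub 8 mm wide in x, 36 mm long in y, 6 mm tall, with thin tails 59 mm over all; 12 g. Two or three of the four are there
- brush: bystander: a black antistatic brush; leave it alone
- gauge: bystander: a steel pin gauge 78 mm long; leave it alone

How it is judged:
By the outcome, as a careful person would: the job done as asked, in the order asked, and still so for the second after the job is handed in, with the robot touching nothing.
Of connector_1, connector_2, connector_3, connector_4 only 2 to 3 are there at a start; the rules pass over those that are not, and their reading is None.
At some moment in a run one of connector_1, connector_2, connector_3, connector_4, lock_pin may be knocked a few centimetres aside while the robot is not near it.
Once in a run the grip may slacken for a moment while it holds something.
It also fails if it takes over 192 s, if anything falls off the work surface, if the arm or the gripper's body presses on something with over 40 N, if the wrist force passes 120 N, or if a joint passes its speed limit or range.

## Working session

There is one attempt and no reset: what is moved stays moved. The work goes in short steps, Python scripts to look and compute and a shell command to move; the robot and the scene stay as the last step left them, time stands still between calls to the robot, and variables do not carry over. Pictures are saved under pics/ and viewed, about 12 in all and at most 16, crops included, and the job is handed in when it is done.

```bash
ls; mkdir -p pics
python3 - <<'E'
from station import arm
import cv2,numpy as np
print(arm.observe())
for n in ["scene","side","wrist"]:
    f=arm.grab_frame(n); cv2.imwrite(f"pics/{n}0.png",f["img"])
    print(n,{k:(np.round(v,4).tolist() if not isinstance(v,(int,float)) else v) for k,v in f.items() if k!="img"})
E
```

```text
pics
{'time': 0.0, 'q': array([ 1.14402467e+00,  2.76590052e-01,  1.50609617e+00, -9.56287258e-06,
        1.36067410e+00, -1.20985835e-01]), 'qd': array([ 7.05063930e-04, -9.14313517e-04, -9.45741483e-05,  5.90220227e-04,
       -1.62797421e-03, -1.06523868e-04]), 'joint_torque': array([-1.85629076e-03, -4.04578042e+01, -2.37232965e+01,  7.03645893e-02,
        3.45609407e-02, -1.06666819e-04]), 'ee_pos': array([0.17287239, 0.54782446, 0.20462228]), 'tcp_rot': array([-1.57059227,  0.00175587,  1.26501269]), 'wrist_force': array([0.17289384, 0.32623238, 0.34336783]), 'ft_torque': array([-0.01348379, -0.00169968, -0.02250446]), 'grip_width': 0.9986067987347278}
scene {'fovy': 47.445120181596245, 'cx': 323.83337323901645, 'cy': 203.98695427769186, 'R': [[-0.6455, -0.7635, -0.0186], [-0.276, 0.2559, -0.9265], [0.7121, -0.5929, -0.3759]], 't': [0.3555, 0.1786, 1.1341]}
side {'fovy': 46.838588566358546, 'cx': 321.330485403411, 'cy': 192.23975482337363, 'R': [[0.981, -0.1934, -0.0155], [-0.1348, -0.622, -0.7714], [0.1396, 0.7588, -0.6362]], 't': [-0.4014, 0.19, 1.1511]}
wrist {'fovy': 68.1154038249688, 'cx': 320.14970994263336, 'cy': 195.2662144810331, 'hand_eye': [[1.0, -0.0005, 0.0015, 0.0004], [-0.0016, -0.2843, 0.9587, -0.1795], [-0.0001, -0.9587, -0.2843, 0.0829], [0.0, 0.0, 0.0, 1.0]]}
```

View pics/scene0.png

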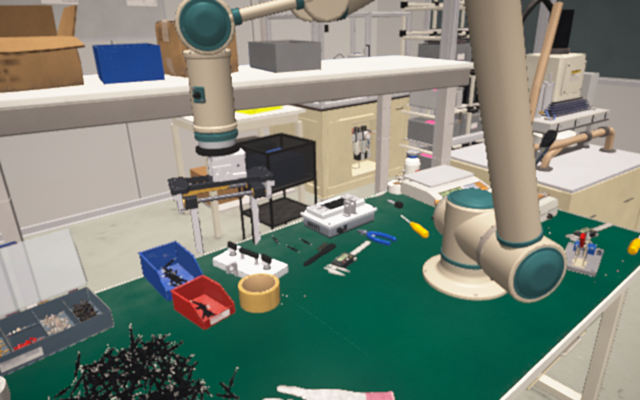

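View pics/side0.png

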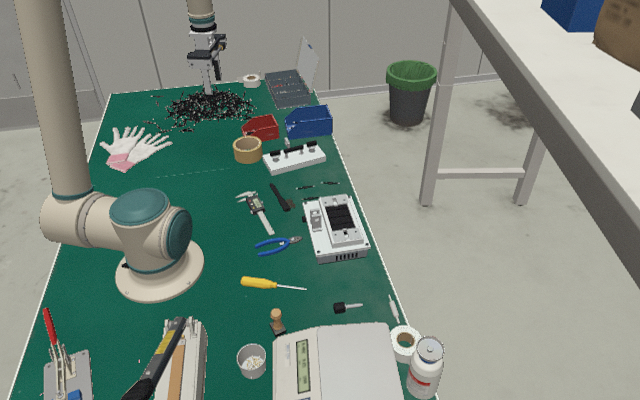

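```bash
cat > h.py <<'E'
import numpy as np,cv2
from scipy.spatial.transform import Rotation as Ro
from station import arm
def shot(n,save=None):
    s=arm.observe(); f=arm.grab_frame(n); f["n"]=n
    if n=="wrist":
        T=np.eye(4);T[:3,:3]=Ro.from_euler("xyz",s["tcp_rot"]).as_matrix();T[:3,3]=s["ee_pos"]
        C=T@np.array(f["hand_eye"]); f["R"]=C[:3,:3].T; f["t"]=-C[:3,:3].T@C[:3,3]
    f["R"]=np.array(f["R"]);f["t"]=np.array(f["t"])
    if save: cv2.imwrite("pics/"+save,f["img"]); np.savez("pics/"+save+".npz",R=f["R"],t=f["t"],cx=f["cx"],cy=f["cy"],fovy=f["fovy"])
    return f
def load(save):
    d=np.load("pics/"+save+".npz"); f={k:d[k] for k in d}; f["img"]=cv2.imread("pics/"+save); return f
def foc(f): return 200/np.tan(np.radians(f["fovy"]/2))
def ray(f,u,v):
    d=np.array([(u-f["cx"])/foc(f),(v-f["cy"])/foc(f),1.]); return -f["R"].T@f["t"], f["R"].T@d
def onz(f,u,v,z):
    o,d=ray(f,u,v); return o+d*(z-o[2])/d[2]
def proj(f,X):
    c=f["R"]@np.array(X)+f["t"]; return c[:2]/c[2]*foc(f)+[f["cx"],f["cy"]]
def togo(target_tcp,yaw=None):
    "shift in tool axes from measured TCP pose to world point, tool down; yaw=target yaw of tool x"
    s=arm.observe(); R=Ro.from_euler("xyz",s["tcp_rot"])
    d=R.inv().apply(np.array(target_tcp)-s["ee_pos"])
    out="shift mm "+str(np.round(d*1000,1))
    if yaw is not None:
        W=Ro.from_euler("xyz",[-np.pi/2,0,yaw]); out+=" rotvec deg "+str(np.round(np.degrees((R.inv()*W).as_rotvec()),2))
    print(out)
E
python3 - <<'E'
from h import *
f=arm.grab_frame("side"); f["R"]=np.array(f["R"]);f["t"]=np.array(f["t"])
for n,u,v,z in [("fix",342,225,.066),("clevis",317,213,.09),("c1",305,187,0),("c2",331,185,0),("cover",295,155,.05),("eye end?",268,157,.05),("pin",340,308,.01),("pintip",360,307,.01),("brush",280,195,.005),("gauge",395,310,.0)]:
    print(n,onz(f,u,v,z).round(3))
im=cv2.imread("pics/side0.png")[120:330,220:430]; cv2.imwrite("pics/side0c.png",cv2.resize(im,None,fx=2.85,fy=2.85,interpolation=cv2.INTER_CUBIC))
E
```

```text
fix [ 0.462 -0.009  0.066]
clevis [0.404 0.022 0.09 ]
c1 [0.407 0.243 0.   ]
c2 [0.485 0.236 0.   ]
cover [0.394 0.344 0.05 ]
eye end? [0.311 0.352 0.05 ]
pin [ 0.41  -0.215  0.01 ]
pintip [ 0.455 -0.221  0.01 ]
brush [0.328 0.215 0.005]
gauge [ 0.532 -0.238  0.   ]
```

View pics/side0c.png

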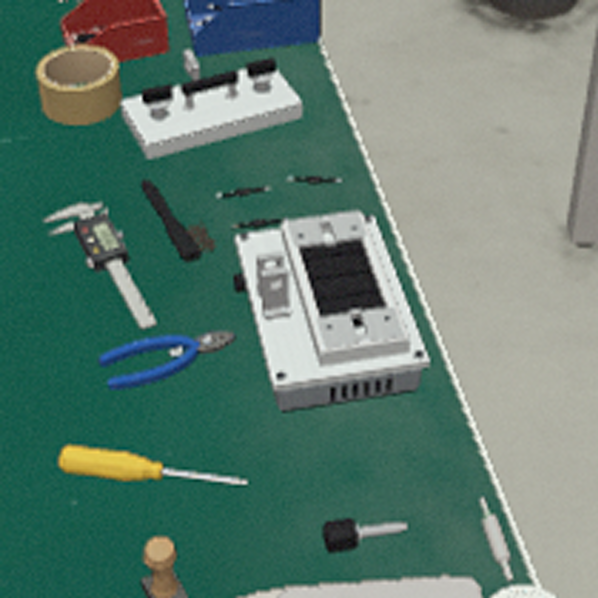

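Run:
```python
from h import *
togo([.40,.17,.30],np.pi/2)
```

```text
shift mm [-292.2  -94.8 -330.3] rotvec deg [ -0.02 -17.52  -0.06]
```

```bash
python3 -m inch '[[1,[-0.03,-0.03,-0.033],[0,-5,0]],[1,[-0.06,-0.06,-0.066],[0,-10,0]],[1,[-0.09,-0.09,-0.1],[0,-17.5,0]],[1,[-0.12,-0.095,-0.135],[0,-17.5,0]],[1,[-0.15,-0.095,-0.17],[0,-17.5,0]]]'; python3 -m inch '[[1,[-0.03,0,-0.035],[0,0,0]],[1,[-0.05,0,-0.06],[0,0,0]]]';python3 - <<'E'
from h import *
togo([.40,.17,.30],np.pi/2)
E
```

```text
time: 0.7
ee_pos: [0.2896, 0.356, 0.3023]
tcp_rot: [-1.574, -0.003, 1.572]
wrist_force: [0.5, -0.2, -0.6]
grip_width: 1.002
time: 0.9
ee_pos: [0.3497, 0.3045, 0.3008]
tcp_rot: [-1.572, -0.0, 1.569]
wrist_force: [-0.7, 0.6, 0.2]
grip_width: 1.001
shift mm [-134.4    0.9  -50.6] rotvec deg [ 0.09 -0.12  0.  ]
```

```bash
python3 -m inch '[[1,[-0.05,0,-0.02],[0,0,0]],[1,[-0.09,0,-0.04],[0,0,0]],[1,[-0.134,0,-0.05],[0,0,0]],[1,[-0.134,0,-0.05],[0,0,0]]]';python3 - <<'E'
from h import *
f=shot("wrist","w1.png")
E
```

```text
time: 1.3
ee_pos: [0.3995, 0.168, 0.3002]
tcp_rot: [-1.571, 0.003, 1.563]
wrist_force: [-0.5, 1.4, 0.0]
grip_width: 1.004
```

View pics/w1.png

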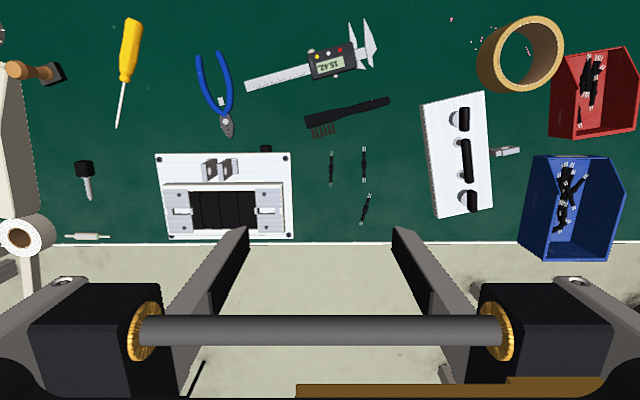

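```bash
cat > m.py <<'E'
from h import *
def blobs(f,roi,mask,zs,amin=15,show=True):
    x0,y0,x1,y1=roi; m=np.zeros(mask.shape,np.uint8); m[y0:y1,x0:x1]=mask[y0:y1,x0:x1]
    n,l,s,c=cv2.connectedComponentsWithStats(m,connectivity=8); out=[]
    for i in range(1,n):
        if s[i,4]<amin: continue
        v,u=np.where(l==i); P=np.array([onz(f,a,b,zs)[:2] for a,b in zip(u,v)])
        w=np.cov((P-P.mean(0)).T); e,V=np.linalg.eigh(w); a=V[:,1]; ang=np.degrees(np.arctan2(a[1],a[0]))
        r=cv2.minAreaRect((P*1000).astype(np.float32))
        out.append((s[i,4],c[i].round(1),P.mean(0).round(4),round(ang,1),np.round(r[0],1),np.round(r[1],1),round(r[2],1)))
        if show: print("area",s[i,4],"px",c[i].round(1),"mean",P.mean(0).round(4),"ang",round(ang,1),"rect c",np.round(r[0],1),"sz",np.round(r[1],1),round(r[2],1))
    return out
def dark(f,t=60): return (f["img"].max(2)<t).astype(np.uint8)
def white(f): 
    h=cv2.cvtColor(f["img"],cv2.COLOR_BGR2HSV); return ((h[...,1]<60)&(h[...,2]>120)).astype(np.uint8)
E
python3 - <<'E'
from m import *
f=load("w1.png"); d=dark(f)
print("conn");blobs(f,(315,140,385,232),d,.003)
print("pin");blobs(f,(65,150,110,210),d,.015)
print("pockets");blobs(f,(180,185,265,235),d,.060)
print("cover");blobs(f,(435,95,500,215),d,.085)
print("cover w");blobs(f,(410,85,500,225),white(f),.07,200)
print("fix w");blobs(f,(145,140,310,245),white(f),.046,200)
im=np.hstack([cv2.resize(f["img"][145:245,145:305],None,fx=2.5,fy=2.5,interpolation=cv2.INTER_CUBIC),cv2.resize(f["img"][85:225,395:535],(400,250)[::1],interpolation=cv2.INTER_CUBIC)[:, :]])
cv2.imwrite("pics/w1c.png",im);print(im.shape)
E
```

```text
conn
area 108 px [363.6 163.9] mean [0.4058 0.239 ] ang -177.5 rect c [406.8 238.8] sz [41.4  8.1] 2.1
area 96 px [330.8 168.4] mean [0.4127 0.1855] ang 176.9 rect c [412.3 185.9] sz [46.5  6.5] 0.0
area 92 px [364.9 209.1] mean [0.4837 0.2439] ang 166.2 rect c [484.2 243.8] sz [ 8.4 42.3] 78.5
pin
area 319 px [ 84.2 168.1] mean [ 0.4067 -0.2086] ang 108.1 rect c [ 406.7 -208.5] sz [32.4 25.9] 89.6
pockets
area 2394 px [223.1 209.4] mean [0.4626 0.022 ] ang 89.6 rect c [468.2  21.7] sz [97.8 68.8] 89.6
cover
area 231 px [463.6 118.6] mean [0.3322 0.3541] ang -171.4 rect c [332.3 354.1] sz [29.9 11.6] 7.2
area 400 px [466.5 160. ] mean [0.3863 0.3651] ang -165.8 rect c [387.5 364.9] sz [61.7 15.6] 16.7
area 210 px [471.6 200.8] mean [0.4438 0.3797] ang -165.2 rect c [444.  379.7] sz [34.8 13.4] 11.2
cover w
area 5980 px [457.7 153. ] mean [0.3804 0.3592] ang -167.5 rect c [386.  361.4] sz [166.6  82.3] 12.8
fix w
area 7969 px [226.9 190.6] mean [0.4383 0.026 ] ang 89.8 rect c [448.1  24.1] sz [138.5 200.4] 0.1
(250, 800, 3)
```

View pics/w1c.png

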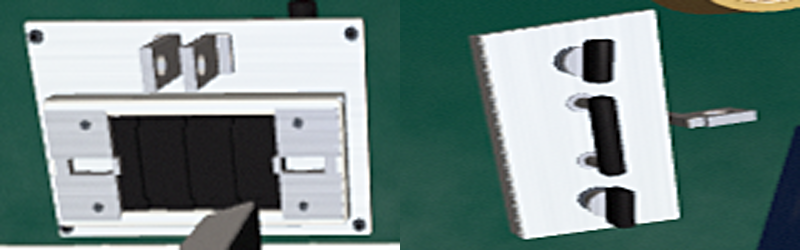

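```bash
python3 -m inch '[[0.4,[0.01,0.05,-0.012],[0,2.6,0]],[0.4,[0.0175,0.10,-0.0127],[0,2.6,0]],[0.4,[0.0175,0.15,-0.0127],[0,2.6,0]],[0.4,[0.0175,0.19,-0.0127],[0,2.6,0]],[0.4,[0.0175,0.19,-0.0127],[0,2.6,0]]]';python3 - <<'E'
from m import *
f=shot("wrist","w2.png"); p=proj(f,[.412,.1855,.003]).astype(int); print(p, proj(f,arm.observe()["ee_pos"]))
blobs(f,(p[0]-50,p[1]-70,p[0]+50,p[1]+70),dark(f),.003)
togo([.412,.1855,.003],np.radians(87))
E
```

```text
time: 1.85
ee_pos: [0.4055, 0.1903, 0.1057]
tcp_rot: [-1.559, 0.003, 1.527]
wrist_force: [-0.3, -0.3, 0.6]
grip_width: 0.609
[315 201] [320.37969238 244.13045097]
area 465 px [286.6 140.8] mean [0.3504 0.1614] ang 66.3 rect c [349.6 161.5] sz [26.5 30.5] 14.5
area 69 px [308.3 139.5] mean [0.3501 0.182 ] ang -163.9 rect c [349.3 182.4] sz [15.8  5.1] 11.0
area 53 px [315.2 138. ] mean [0.349  0.1886] ang -164.8 rect c [349.1 188.3] sz [14.1  4.1] 17.6
area 246 px [314.7 202.5] mean [0.4127 0.185 ] ang 178.4 rect c [413.9 184.7] sz [ 7.  58.8] 87.4
area 365 px [271.  251.2] mean [0.4642 0.1365] ang 165.4 rect c [462.3 136.8] sz [12.1 50.2] 75.0
area 24 px [364.  241.5] mean [0.4573 0.2342] ang 179.8 rect c [457.4 234.2] sz [ 0.  26.1] 89.8
shift mm [ -5.2 105.7  -4.4] rotvec deg [-0.35  0.48 -0.08]
```

View pics/w2.png

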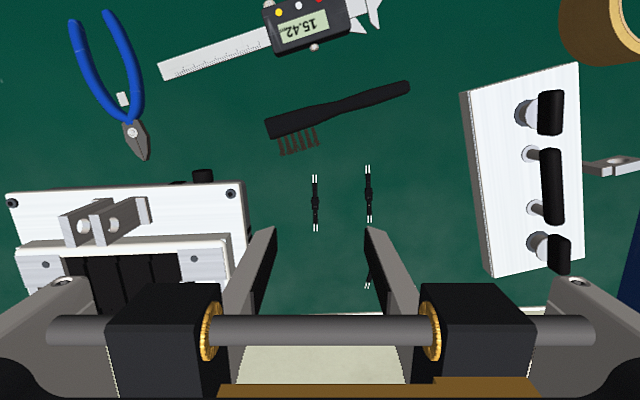

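```bash
python3 -m inch '[[0.3,[0,0.04,0],[0,-1.5,0]],[0.3,[0,0.08,0],[0,-1.5,0]],[0.3,[0,0.08,0],[0,-1.5,0]],[0.3,[0,0.08,0],[0,-1.5,0]]]';python3 - <<'E'
from m import *
togo([.4127,.185,.003],np.radians(88.5))
E
```

```text
time: 2.3
ee_pos: [0.4127, 0.1913, 0.0323]
tcp_rot: [-1.573, -0.001, 1.552]
wrist_force: [0.9, -1.2, -0.4]
grip_width: 0.301
shift mm [-6.3 29.3 -0. ] rotvec deg [0.15 0.42 0.06]
```

```bash
python3 -m inch '[[0.3,[-0.0063,0,0],[0,0,0]],[0.3,[-0.0063,0.02,0],[0,0,0]],[0.3,[-0.0063,0.029,0],[0,0,0]],[0.3,[-0.0063,0.029,0],[0,0,0]]]'; python3 -m inch '[[0,[0,0,0],[0,0,0]],[0,[0,0,0],[0,0,0]],[0,[0,0,0],[0,0,0]],[0,[0,0,0],[0,0,0]]]'
```

```text
time: 2.7
ee_pos: [0.4111, 0.1838, 0.0018]
tcp_rot: [-1.571, -0.0, 1.551]
wrist_force: [0.3, -0.3, 0.3]
grip_width: 0.3
time: 3.1
ee_pos: [0.4115, 0.1841, 0.0019]
tcp_rot: [-1.572, -0.0, 1.551]
wrist_force: [-0.8, 0.1, 3.8]
grip_width: 0.066
```

```bash
python3 -m inch '[[0,[0,-0.05,0],[0,0,0]],[0,[0,-0.10,0],[0,0,0]],[0,[-0.05,-0.13,-0.02],[0,-1,0]],[0,[-0.1,-0.13,-0.04],[0,-1,0]],[0,[-0.145,-0.13,-0.045],[0,-1,0]]]'; python3 -m inch '[[0,[-0.045,0,-0.002],[0,0,0]],[0,[-0.045,0,-0.002],[0,0,0]],[0,[-0.045,0,-0.002],[0,0,0]]]'
python3 - <<'E'
from m import *
togo([.462,-.004,.0625],np.pi/2)
f=shot("wrist","w3.png")
print(proj(f,arm.observe()["ee_pos"]))
f2=shot("side","s3.png")
p=proj(f2,arm.observe()["ee_pos"]).astype(int);print(p)
a=f["img"]; b=cv2.resize(f2["img"][p[1]-50:p[1]+50,p[0]-50:p[0]+50],(400,400),interpolation=cv2.INTER_CUBIC)
cv2.imwrite("pics/c3.png",cv2.resize(np.hstack([a[:,120:520],b]),None,fx=1,fy=1))
E
```

```text
time: 3.6
ee_pos: [0.4542, 0.046, 0.1331]
tcp_rot: [-1.577, 0.0, 1.571]
wrist_force: [0.5, 0.5, -0.4]
grip_width: 0.068
time: 3.9
ee_pos: [0.4533, 0.0015, 0.1311]
tcp_rot: [-1.57, -0.001, 1.566]
wrist_force: [0.3, -0.0, 0.2]
grip_width: 0.075
shift mm [-5.5 68.6 -8.8] rotvec deg [-0.03 -0.3   0.05]
[320.70301971 237.74174355]
[337 202]
```

View pics/c3.png

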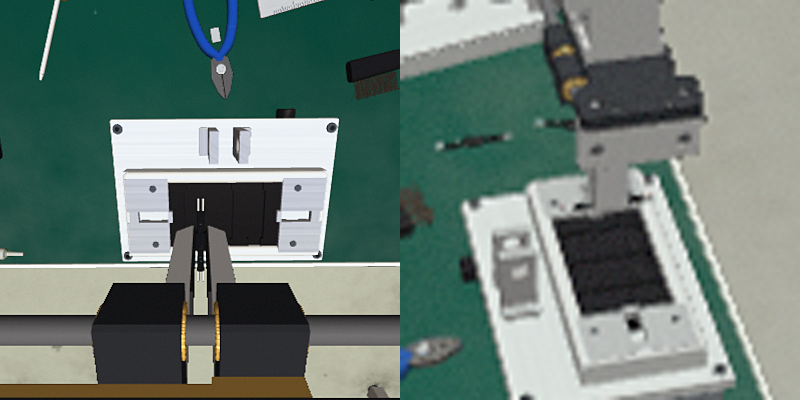

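Run:
```python
from m import *
f=load("w3.png"); 
# plate front corners screws/edge: front edge row & left/right edges by white mask on rows 130-160
w=white(f)
for r in (135,150):
    c=np.where(w[r,200:480])[0]+200; a=onz(f,c[0],r,.046); b=onz(f,c[-1]+1,r,.046); print(r,a.round(4),b.round(4),(a+b)/2)
for c in (260,390):
    rr=np.where(w[100:300,c])[0]+100; print(c,onz(f,c,rr[0],.046).round(4))
d=dark(f)
for r in (190,215):
    c=np.where(d[r,260:420])[0]+260; a=onz(f,c[0],r,.062); b=onz(f,c[-1]+1,r,.062); print(r,a.round(4),b.round(4),(a+b)/2)
```

```text
135 [ 0.3934 -0.0757  0.046 ] [0.3945 0.1232 0.046 ] [0.39391532 0.02371651 0.046     ]
150 [ 0.4065 -0.076   0.046 ] [0.4076 0.1239 0.046 ] [0.40708549 0.02394977 0.046     ]
260 [ 0.3799 -0.0494  0.046 ]
390 [0.3796 0.0632 0.046 ]
190 [ 0.4394 -0.0248  0.062 ] [0.44   0.0729 0.062 ] [0.43969312 0.02405305 0.062     ]
215 [ 0.4626 -0.022   0.062 ] [0.4632 0.0701 0.062 ] [0.46289018 0.02403469 0.062     ]
```

```bash
python3 -m inch '[[0,[-0.0055,0.03,-0.008],[0,0,0]],[0,[-0.0055,0.06,-0.008],[0,0,0]],[0,[-0.0055,0.068,-0.008],[0,0,0]],[0,[-0.0055,0.068,-0.008],[0,0,0]]]'; python3 -m inch '[[0.16,[0,0,0],[0,0,0]],[0.16,[0,0,0],[0,0,0]],[0.16,[0,-0.03,0],[0,0,0]],[0.3,[0,-0.08,0],[0,0,0]],[0.3,[0.05,-0.1,0],[0,0,0]]]'; python3 -m inch '[[0.4,[0.05,0,0],[0,0,0]],[0.4,[0.1,0,0],[0,0,0]],[0.4,[0.15,0,0.01],[0,0,0]],[0.4,[0.15,0,0.02],[0,0,0]],[0.4,[0.15,0,0.02],[0,0,0]]]'
python3 - <<'E'
from m import *
f=shot("wrist","w4.png"); d=dark(f)
for X in ([.4058,.239,.003],[.4837,.2439,.003]):
    p=proj(f,X).astype(int); print(p); blobs(f,(p[0]-45,p[1]-50,p[0]+45,p[1]+45),d,.003)
togo([.4058,.239,.003],np.radians(92))
E
```

```text
time: 4.4
ee_pos: [0.4605, -0.0016, 0.0629]
tcp_rot: [-1.568, -0.001, 1.571]
wrist_force: [0.3, -0.6, 0.1]
grip_width: 0.071
time: 4.9
ee_pos: [0.4653, 0.0399, 0.1662]
tcp_rot: [-1.579, 0.003, 1.563]
wrist_force: [1.9, 1.0, -0.2]
grip_width: 0.287
time: 5.4
ee_pos: [0.4402, 0.1939, 0.1619]
tcp_rot: [-1.57, 0.001, 1.573]
wrist_force: [0.1, -0.4, -0.8]
grip_width: 0.401
[359 151]
area 21 px [315.8 103.3] mean [0.353  0.1897] ang -157.2 rect c [353.2 189.9] sz [5.2 4.4] 0.1
area 198 px [358.8 151.3] mean [0.4054 0.2388] ang -178.4 rect c [406.  238.4] sz [42.4  8. ] 2.4
[360 215]
area 26 px [358.7 167.7] mean [0.4243 0.2393] ang -163.3 rect c [424.1 239.7] sz [6.1 4.7] 2.1
area 146 px [361.  213.3] mean [0.4806 0.2443] ang 166.4 rect c [480.  244.6] sz [ 8.2 36.1] 74.6
area 212 px [352.5 246.4] mean [0.5249 0.2355] ang -169.6 rect c [522.1 233.6] sz [44.7 11.1] 14.8
shift mm [ 46.2 158.9  35.5] rotvec deg [ 0.   -2.01 -0.05]
```

View pics/w4.png

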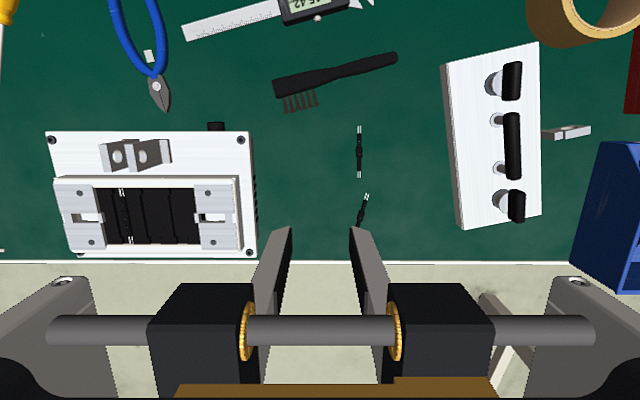

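```bash
python3 -m inch '[[0.3,[0.03,0.03,0.02],[0,-2,0]],[0.3,[0.046,0.07,0.0355],[0,-2,0]],[0.3,[0.046,0.12,0.0355],[0,-2,0]],[0.3,[0.046,0.135,0.0355],[0,-2,0]],[0.3,[0.046,0.135,0.0355],[0,-2,0]]]';python3 - <<'E'
from m import *
togo([.406,.239,.002],np.radians(92))
E
```

```text
time: 5.95
ee_pos: [0.4052, 0.2368, 0.0246]
tcp_rot: [-1.566, 0.002, 1.602]
wrist_force: [0.5, -0.4, -0.0]
grip_width: 0.298
shift mm [ 2.3 22.6 -1. ] rotvec deg [-0.29 -0.24 -0.14]
```

```bash
python3 -m inch '[[0.3,[0.0023,0.01,-0.001],[0,0,0]],[0.3,[0.0023,0.0226,-0.001],[0,0,0]],[0.3,[0.0023,0.0226,-0.001],[0,0,0]],[0,[0.0023,0.0226,-0.001],[0,0,0]],[0,[0.0023,0.0226,-0.001],[0,0,0]]]'; python3 -m inch '[[0,[0,0,0],[0,0,0]],[0,[0,0,0],[0,0,0]]]'; python3 -m inch '[[0,[0,-0.05,0],[0,0,0]],[0,[0,-0.10,0],[0,0,0]],[0,[-0.05,-0.12,-0.02],[0,2,0]],[0,[-0.1,-0.12,-0.04],[0,2,0]],[0,[-0.15,-0.12,-0.0485],[0,2,0]]]'; python3 -m inch '[[0,[-0.05,0,0],[0,0,0]],[0,[-0.067,0,0],[0,0,0]],[0,[-0.067,0,0],[0,0,0]],[0,[-0.067,0,0],[0,0,0]]]'
python3 - <<'E'
from m import *
togo([.4617,.024,.0625],np.pi/2)
E
```

```text
time: 6.45
ee_pos: [0.4086, 0.2416, 0.0052]
tcp_rot: [-1.573, -0.001, 1.603]
wrist_force: [-0.4, 0.3, -0.9]
grip_width: 0.167
time: 6.65
ee_pos: [0.4082, 0.2417, 0.0049]
tcp_rot: [-1.573, -0.0, 1.604]
wrist_force: [0.2, -1.0, 2.6]
grip_width: 0.057
time: 7.15
ee_pos: [0.4604, 0.1034, 0.1258]
tcp_rot: [-1.576, -0.0, 1.571]
wrist_force: [1.0, 0.4, 0.2]
grip_width: 0.06
time: 7.55
ee_pos: [0.458, 0.0375, 0.1242]
tcp_rot: [-1.571, -0.001, 1.567]
wrist_force: [-0.1, 0.8, -0.2]
grip_width: 0.061
shift mm [-13.5  61.6  -3.8] rotvec deg [ 0.01 -0.19  0.05]
```

```bash
python3 -m inch '[[0,[0,0,0],[0,0,0]],[0,[0,0,0],[0,0,0]],[0,[0,0,0],[0,0,0]]]'
python3 - <<'E'
from m import *
togo([.4617,.024,.063],np.pi/2)
E
```

```text
time: 7.85
ee_pos: [0.458, 0.0382, 0.124]
tcp_rot: [-1.571, -0.0, 1.571]
wrist_force: [0.6, -0.1, -0.4]
grip_width: 0.058
shift mm [-14.3  61.   -3.7] rotvec deg [-0.   -0.01  0.01]
```

```bash
python3 -m inch '[[0,[-0.0143,0.02,-0.0037],[0,0,0]],[0,[-0.0143,0.05,-0.0037],[0,0,0]],[0,[-0.0143,0.0605,-0.0037],[0,0,0]],[0,[-0.0143,0.0605,-0.0037],[0,0,0]],[0,[-0.0143,0.0605,-0.0037],[0,0,0]]]'; python3 -m inch '[[0.16,[0,0,0],[0,0,0]],[0.16,[0,0,0],[0,0,0]],[0.16,[0,-0.03,0],[0,0,0]],[0.3,[0,-0.08,0],[0,0,0]],[0.3,[0.05,-0.1,0],[0,0,0]]]'; python3 -m inch '[[0.4,[0.05,0,0],[0,0,0]],[0.4,[0.1,0,0],[0,0,0]],[0.4,[0.15,0,0.01],[0,0,0]],[0.4,[0.15,0,0.01],[0,0,0]],[0.4,[0.15,0,0.01],[0,0,0]]]'
python3 - <<'E'
from m import *
f=shot("wrist","w5.png"); d=dark(f)
for X in ([.4837,.2439,.003],):
    p=proj(f,X).astype(int); print(p); blobs(f,(p[0]-60,p[1]-50,p[0]+50,p[1]+45),d,.003)
togo([.4837,.244,.002],np.radians(76.5))
cv2.imwrite("pics/w5c.png",cv2.resize(f["img"][100:280,20:420],(800,360)))
E
```

```text
time: 8.35
ee_pos: [0.462, 0.0233, 0.064]
tcp_rot: [-1.571, -0.0, 1.569]
wrist_force: [-0.4, 0.6, 0.2]
grip_width: 0.066
time: 8.85
ee_pos: [0.4654, 0.066, 0.1668]
tcp_rot: [-1.58, 0.003, 1.562]
wrist_force: [1.2, 1.3, 0.9]
grip_width: 0.285
time: 9.35
ee_pos: [0.4517, 0.2203, 0.1626]
tcp_rot: [-1.571, 0.0, 1.572]
wrist_force: [0.4, 0.0, -0.7]
grip_width: 0.403
[338 206]
area 174 px [338.8 206.1] mean [0.4835 0.2436] ang 166.4 rect c [484.5 243.2] sz [ 8.5 43.8] 73.7
area 131 px [288.8 241.5] mean [0.5303 0.1819] ang 172.2 rect c [527. 181.] sz [10.1 30.3] 88.5
area 133 px [351.7 241. ] mean [0.5296 0.2607] ang -170.6 rect c [527.  262.4] sz [30.3 10.1] 1.7
shift mm [ 25.  160.5 -31.6] rotvec deg [ 0.03 13.46 -0.03]
```

View pics/w5c.png

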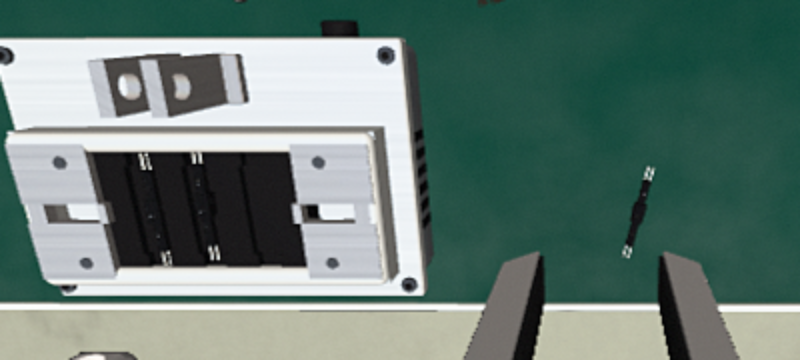

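```bash
python3 -m inch '[[0.3,[0.025,0.03,-0.0316],[0,6,0]],[0.3,[0.025,0.07,-0.0316],[0,13.5,0]],[0.3,[0.025,0.12,-0.0316],[0,13.5,0]],[0.3,[0.025,0.135,-0.0316],[0,13.5,0]],[0.3,[0.025,0.135,-0.0316],[0,13.5,0]]]';python3 -m inch '[[0.3,[0,0,0],[0,0,0]],[0.3,[0,0,0],[0,0,0]]]';python3 - <<'E'
from m import *
togo([.4837,.244,.0015],np.radians(76.5))
E
```

```text
time: 9.9
ee_pos: [0.4821, 0.2415, 0.0245]
tcp_rot: [-1.566, 0.004, 1.33]
wrist_force: [-0.5, 0.9, 0.6]
grip_width: 0.302
time: 10.1
ee_pos: [0.4856, 0.2439, 0.0289]
tcp_rot: [-1.574, -0.002, 1.332]
wrist_force: [0.4, 0.7, 0.3]
grip_width: 0.299
shift mm [-0.4 27.4  2. ] rotvec deg [ 0.18 -0.2   0.11]
```

```bash
python3 -m inch '[[0.3,[0,0.015,0.002],[0,0,0]],[0.3,[0,0.027,0.002],[0,0,0]],[0.3,[0,0.027,0.002],[0,0,0]],[0,[0,0.027,0.002],[0,0,0]],[0,[0,0.027,0.002],[0,0,0]]]'; python3 -m inch '[[0,[0,0,0],[0,0,0]],[0,[0,0,0],[0,0,0]]]'; python3 -m inch '[[0,[0,-0.05,0],[0,0,0]],[0,[0,-0.10,0],[0,0,0]],[0,[0,-0.12,0],[0,-7,0]],[0,[0,-0.12,0],[0,-13.5,0]],[0,[0,-0.12,0],[0,-13.5,0]]]'; python3 -m inch '[[0,[-0.05,0,0.01],[0,0,0]],[0,[-0.1,0,0.02],[0,0,0]],[0,[-0.15,0,0.02],[0,0,0]],[0,[-0.192,0,0.021],[0,0,0]],[0,[-0.192,0,0.021],[0,0,0]]]';python3 -m inch '[[0,[0,0,0],[0,0,0]],[0,[0,0,0],[0,0,0]]]'
python3 - <<'E'
from m import *
togo([.4617,.052,.063],np.pi/2)
E
```

```text
time: 10.6
ee_pos: [0.4821, 0.2448, 0.0005]
tcp_rot: [-1.571, -0.0, 1.333]
wrist_force: [-0.5, -0.7, -0.0]
grip_width: 0.167
time: 10.8
ee_pos: [0.482, 0.2448, 0.0004]
tcp_rot: [-1.571, -0.0, 1.333]
wrist_force: [-0.5, 0.3, 2.1]
grip_width: 0.068
time: 11.3
ee_pos: [0.4822, 0.2449, 0.1211]
tcp_rot: [-1.573, -0.001, 1.569]
wrist_force: [0.3, -0.3, -0.7]
grip_width: 0.07
time: 11.8
ee_pos: [0.4596, 0.0484, 0.1194]
tcp_rot: [-1.569, 0.002, 1.56]
wrist_force: [-0.8, 1.2, 0.2]
grip_width: 0.071
time: 12.0
ee_pos: [0.4602, 0.0537, 0.1197]
tcp_rot: [-1.57, -0.001, 1.568]
wrist_force: [0.5, 0.1, -0.4]
grip_width: 0.075
shift mm [-1.7 56.7 -1.6] rotvec deg [-0.05 -0.16  0.05]
```

```bash
python3 -m inch '[[0,[-0.0017,0.02,-0.0016],[0,0,0]],[0,[-0.0017,0.045,-0.0016],[0,0,0]],[0,[-0.0017,0.057,-0.0016],[0,0,0]],[0,[-0.0017,0.057,-0.0016],[0,0,0]],[0,[-0.0017,0.057,-0.0016],[0,0,0]]]'; python3 -m inch '[[0.16,[0,0,0],[0,0,0]],[0.16,[0,0,0],[0,0,0]],[0.16,[0,-0.03,0],[0,0,0]],[0.3,[0,-0.08,0],[0,0,0]],[0.4,[0.05,-0.12,0],[0,0,0]]]'; python3 -m inch '[[0.5,[0.05,-0.01,0],[0,0,0]],[0.5,[0.1,-0.01,0.02],[0,0,0]],[0.5,[0.15,-0.01,0.03],[0,0,0]],[0.5,[0.15,-0.01,0.03],[0,0,0]],[0.5,[0.15,-0.01,0.03],[0,0,0]]]'
python3 - <<'E'
from m import *
f=shot("wrist","w6.png"); 
cv2.imwrite("pics/w6c.png",cv2.resize(f["img"][80:280],(800,250)))
d=dark(f)
blobs(f,(420,20,560,300),d,.053)
print(proj(f,[.4617,.024,.06]))
E
```

```text
time: 12.5
ee_pos: [0.4618, 0.0528, 0.0627]
tcp_rot: [-1.57, -0.0, 1.571]
wrist_force: [-0.4, 0.8, -0.3]
grip_width: 0.071
time: 13.0
ee_pos: [0.4639, 0.0879, 0.1773]
tcp_rot: [-1.575, 0.002, 1.564]
wrist_force: [1.1, 1.0, 0.7]
grip_width: 0.295
time: 13.5
ee_pos: [0.432, 0.2413, 0.1844]
tcp_rot: [-1.571, 0.0, 1.572]
wrist_force: [-0.1, -0.1, -0.6]
grip_width: 0.496
area 460 px [448.5  91.6] mean [0.3341 0.3695] ang -172.2 rect c [334.  369.5] sz [32.7 13. ] 6.8
area 772 px [452.8 150.3] mean [0.3925 0.3814] ang -166.8 rect c [393.8 381.1] sz [66.6 14.2] 13.1
area 3774 px [544.  218.1] mean [0.4696 0.4938] ang -170.8 rect c [471.8 487.8] sz [169.8  45.6] 13.0
area 359 px [459.5 205.9] mean [0.4538 0.3966] ang -166.8 rect c [454.3 396.7] sz [38.  13.1] 10.3
area 1077 px [451.3 291.3] mean [0.5631 0.4016] ang 87.1 rect c [562.7 405.7] sz [22.4 86.7] 0.0
[120.30654319 214.5751856 ]
```

View pics/w6c.png

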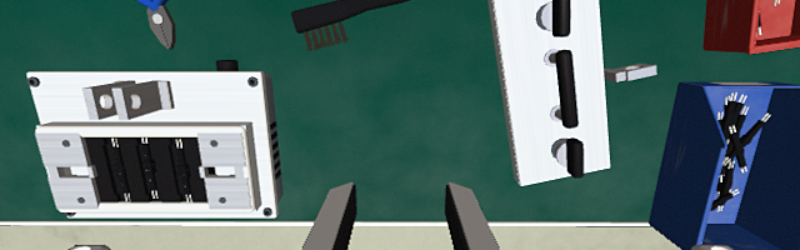

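```bash
python3 -m inch '[[0.5,[0.04,0,0.01],[0,8.5,0]],[0.5,[0.08,0,0.02],[0,17,0]],[0.5,[0.12,0,0.03],[0,25.5,0]],[0.5,[0.14,0,0.038],[0,34,0]],[0.5,[0.14,0,0.038],[0,42.5,0]]]'; python3 -m inch '[[0.5,[0,0,0],[0,8.5,0]],[0.5,[0,0,0],[0,17,0]],[0.5,[0,0,0],[0,25.5,0]],[0.5,[0,0,0],[0,34,0]],[0.5,[0,0,0],[0,42.5,0]]]' >/dev/null; python3 -m inch '[[0.5,[0,0,0],[0,8.5,0]],[0.5,[0,0,0],[0,17,0]],[0.5,[0,0,0],[0,25.5,0]],[0.5,[0,0,0],[0,34,0]],[0.5,[0,0,0],[0,42.5,0]]]' ; python3 -m inch '[[0.5,[0,0,0],[0,8.5,0]],[0.5,[0,0,0],[0,17,0]],[0.5,[0,0,0],[0,25.5,0]],[0.5,[0,0,0],[0,34,0]],[0.5,[0,0,0],[0,39,0]]]';  python3 -m inch '[[0.5,[0,0,0],[0,0,0]],[0.5,[0,0,0],[0,0,0]]]'
python3 - <<'E'
from m import *
f=shot("wrist","w7.png"); p=proj(f,[.394,.3815,.053]);print(p)
blobs(f,(200,100,440,300),dark(f),.053,100)
togo([.394,.3815,.08],np.radians(-77))
E
```

```text
time: 14.05
ee_pos: [0.395, 0.3812, 0.184]
tcp_rot: [-1.57, -0.0, 0.835]
wrist_force: [0.1, -0.1, 0.1]
grip_width: 0.502
time: 15.05
ee_pos: [0.3962, 0.3782, 0.1843]
tcp_rot: [-1.571, -0.001, -0.652]
wrist_force: [-1.1, 0.8, 0.6]
grip_width: 0.504
time: 15.55
ee_pos: [0.3962, 0.3781, 0.1843]
tcp_rot: [-1.571, -0.001, -1.331]
wrist_force: [0.4, -0.4, 0.0]
grip_width: 0.5
time: 15.75
ee_pos: [0.3957, 0.3789, 0.1843]
tcp_rot: [-1.571, -0.0, -1.324]
wrist_force: [0.3, 0.8, 0.8]
grip_width: 0.498
[318.0662036  188.85133301]
area 904 px [209.9 124.2] mean [0.4332 0.5055] ang -176.7 rect c [429.8 506.5] sz [19.1 59.7] 89.9
area 279 px [316.4 129.1] mean [0.4552 0.3986] ang -171.1 rect c [455.1 398.6] sz [32.6  8.9] 8.8
area 563 px [315.3 184.9] mean [0.3972 0.3854] ang -167.1 rect c [396.  385.2] sz [66.3 10.6] 12.2
area 263 px [314.1 239.8] mean [0.3341 0.3712] ang -173.5 rect c [332.6 376.2] sz [37.5 29.7] 24.3
area 691 px [274.6 268.6] mean [0.2862 0.4076] ang 179.3 rect c [291.3 407.9] sz [15.6 96.6] 88.8
area 702 px [365.5 267.9] mean [0.3134 0.3035] ang -151.1 rect c [317.5 304.7] sz [96.9 14.9] 28.7
area 521 px [415.1 259.5] mean [0.3387 0.2506] ang 103.4 rect c [338.4 251.6] sz [14.3 59.7] 14.2
area 657 px [218.7 291. ] mean [0.24   0.4672] ang 105.1 rect c [241.9 468. ] sz [26.5 47.3] 14.2
area 630 px [421. 291.] mean [0.3001 0.2296] ang 102.5 rect c [300.1 229.3] sz [22.3 45.7] 14.2
shift mm [ -2.6 104.3  -0.9] rotvec deg [-0.    1.16  0.02]
```

```bash
python3 -m inch '[[0.5,[-0.004,0.04,0],[0,1.2,0]],[0.5,[-0.004,0.09,0],[0,1.2,0]],[0.5,[-0.004,0.13,0],[0,1.2,0]],[0.5,[-0.004,0.156,0],[0,1.2,0]],[0.5,[-0.004,0.156,0],[0,1.2,0]]]'; python3 -m inch '[[0,[0,0,0],[0,0,0]],[0,[0,0,0],[0,0,0]],[0,[0,0,0],[0,0,0]],[0,[0,0,0],[0,0,0]],[0,[0,0,0],[0,0,0]]]';  python3 -m inch '[[0,[0,-0.01,0],[0,0,0]],[0,[0,-0.03,0],[0,0,0]],[0,[0,-0.06,0],[0,0,0]],[0,[0,-0.09,0],[0,0,0]],[0,[0,-0.12,0],[0,0,0]]]'; python3 -m inch '[[0,[0,0,0],[0,0,0]],[0,[0,0,0],[0,0,0]]]';python3 - <<'E'
from m import *
togo([.4625,.025,.15],0)
E
```

```text
time: 16.3
ee_pos: [0.3919, 0.3822, 0.0252]
tcp_rot: [-1.577, -0.003, -1.344]
wrist_force: [0.1, -0.3, 0.3]
grip_width: 0.498
time: 16.8
ee_pos: [0.3943, 0.3843, 0.0294]
tcp_rot: [-1.569, 0.0, -1.344]
wrist_force: [-0.4, -0.5, 2.9]
grip_width: 0.122
time: 17.3
ee_pos: [0.3931, 0.3838, 0.1496]
tcp_rot: [-1.572, -0.0, -1.344]
wrist_force: [0.3, -0.1, -3.1]
grip_width: 0.125
time: 17.5
ee_pos: [0.3934, 0.3839, 0.1482]
tcp_rot: [-1.571, 0.0, -1.344]
wrist_force: [-0.8, -0.8, -3.1]
grip_width: 0.126
shift mm [365.3  -1.8 -13.3] rotvec deg [-1.000e-02 -7.702e+01 -0.000e+00]
```

```bash
python3 -m inch '[[0,[0.02,0,0],[0,0,0]],[0,[0.05,0,0],[0,0,0]],[0,[0.09,0,0],[0,0,0]],[0,[0.13,0,0],[0,0,0]],[0,[0.17,0,0],[0,0,0]]]'; python3 -m inch '[[0,[0.04,0,0],[0,0,0]],[0,[0.08,0,-0.005],[0,0,0]],[0,[0.12,0,-0.01],[0,0,0]],[0,[0.16,0,-0.013],[0,0,0]],[0,[0.18,0,-0.013],[0,0,0]]]' ; python3 -m inch '[[0,[0,0,0],[0,-8,0]],[0,[0,0,0],[0,-16,0]],[0,[0,0,0],[0,-24,0]],[0,[0,0,0],[0,-32,0]],[0,[0,0,0],[0,-40,0]]]';  python3 -m inch '[[0,[0,0,0],[0,-8,0]],[0,[0,0,0],[0,-16,0]],[0,[0,0,0],[0,-24,0]],[0,[0,0,0],[0,-32,0]],[0,[0,0,0],[0,-37,0]]]'; python3 -m inch '[[0,[0,0,0],[0,0,0]],[0,[0,0,0],[0,0,0]],[0,[0,0,0],[0,0,0]]]';python3 - <<'E'
from m import *
togo([.4625,.025,.15],0)
f=shot("wrist","w8.png"); g=shot("side","s8.png")
print(arm.observe()["q"])
p=proj(g,[.4625,.02,.1]).astype(int)
b=cv2.resize(g["img"][p[1]-60:p[1]+60,p[0]-48:p[0]+48],(320,400),interpolation=cv2.INTER_CUBIC)
cv2.imwrite("pics/c8.png",np.hstack([f["img"][:,80:560],b]))
E
```

```text
time: 18.0
ee_pos: [0.4302, 0.2165, 0.1459]
tcp_rot: [-1.576, -0.001, -1.344]
wrist_force: [0.4, 0.3, -3.7]
grip_width: 0.126
time: 18.5
ee_pos: [0.4579, 0.0373, 0.1461]
tcp_rot: [-1.576, 0.0, -1.347]
wrist_force: [-0.5, 0.3, -3.2]
grip_width: 0.125
time: 19.0
ee_pos: [0.4577, 0.0402, 0.1459]
tcp_rot: [-1.573, 0.004, -0.641]
wrist_force: [0.2, -0.1, -2.4]
grip_width: 0.124
time: 19.5
ee_pos: [0.4577, 0.0403, 0.1459]
tcp_rot: [-1.57, 0.005, 0.004]
wrist_force: [0.3, 0.4, -3.4]
grip_width: 0.123
time: 19.8
ee_pos: [0.459, 0.0402, 0.1475]
tcp_rot: [-1.571, 0.002, -0.002]
wrist_force: [0.7, 0.9, -2.6]
grip_width: 0.126
shift mm [  3.5  -2.5 -15.2] rotvec deg [-0.01 -0.1  -0.1 ]
[-6.38865238e-02  1.48024682e-01  1.82735864e+00  9.90330961e-05
  1.16693041e+00 -6.26940118e-02]
```

View pics/c8.png

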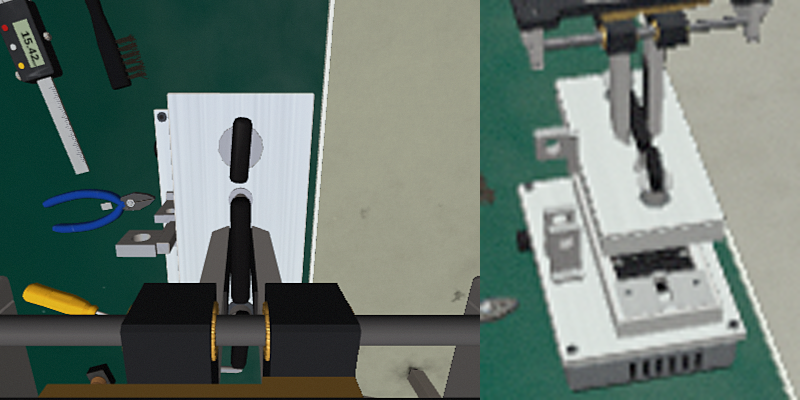

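Run:
```python
from m import *
f=load("w8.png"); w=white(f)
zt=.1475+.0166-.024
for r in (115,140,170):
    c=np.where(w[r,244:400])[0]+244; a=onz(f,c[0],r,zt); b=onz(f,c[-1]+1,r,zt); print("top row",r,c[0],c[-1],a.round(4),b.round(4),((a+b)/2).round(4))
for c in (260,300,340,380):
    rr=np.where(w[60:200,c])[0]+60; print("top far",c,rr[0],onz(f,c,rr[0],zt).round(4))
for c in (237,241,245):
    rr=np.where(w[80:200,c])[0]+80; print("plate far",c,rr[0],onz(f,c,rr[0],.046).round(4))
for r in (120,140): 
    c=np.where(w[r,200:246])[0]+200; print("plate front",r,c[0],onz(f,c[0],r,.046).round(4))
cv2.imwrite("pics/c8b.png",cv2.resize(f["img"][170:290,170:290],(600,600),interpolation=cv2.INTER_CUBIC))
```

```text
top row 115 246 392 [0.4144 0.1197 0.1401] [0.5041 0.1196 0.1401] [0.4592 0.1196 0.1401]
top row 140 244 399 [0.4121 0.1047 0.1401] [0.5095 0.1045 0.1401] [0.4608 0.1046 0.1401]
top row 170 244 399 [0.4107 0.0856 0.1401] [0.5109 0.0855 0.1401] [0.4608 0.0855 0.1401]
top far 260 93 [0.4237 0.1324 0.1401]
top far 300 93 [0.4476 0.1324 0.1401]
top far 340 93 [0.4715 0.1323 0.1401]
top far 380 93 [0.4954 0.1323 0.1401]
plate far 237 109 [0.3837 0.123  0.046 ]
plate far 241 109 [0.3873 0.123  0.046 ]
plate far 245 109 [0.391 0.123 0.046]
plate front 120 234 [0.3801 0.1133 0.046 ]
plate front 140 236 [0.3805 0.0951 0.046 ]
```

View pics/c8b.png

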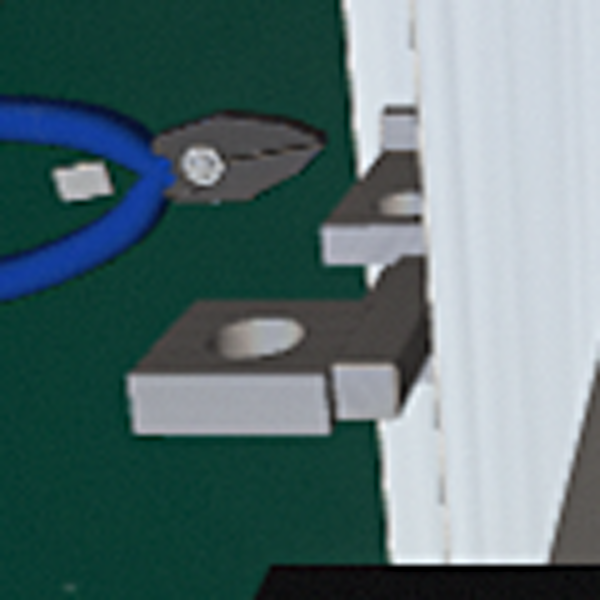

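Run:
```python
from m import *
f=load("w8.png"); q=lambda u,v:(170+(u+.5)/5-.5,170+(v+.5)/5-.5)
for n,u,v,z in [("eye +y",230,375,.1636),("eye -y",230,434,.1636),("ch+ +y",400,114,.093),("ch+ -y",400,148,.093),("ch- +y",370,228,.093),("ch- -y",370,264,.093),("eye front",128,400,.1636),("ch- front",322,245,.093)]:
    print(n,onz(f,*q(u,v),z).round(4))
togo([.4628,.0237,.105],0)
```

```text
eye +y [0.3962 0.0445 0.1636]
eye -y [0.3954 0.0365 0.1636]
ch+ +y [0.4014 0.0573 0.093 ]
ch+ -y [0.401  0.0514 0.093 ]
ch- +y [0.395  0.0373 0.093 ]
ch- -y [0.3945 0.0308 0.093 ]
eye front [0.3834 0.0411 0.1636]
ch- front [0.3867 0.0343 0.093 ]
shift mm [  3.4  43.  -16.5] rotvec deg [-0.01 -0.07 -0.04]
```

```bash
python3 -m inch '[[0,[0.0036,0,-0.01],[0,0,0]],[0,[0.0036,0.01,-0.017],[0,0,0]],[0,[0.0036,0.025,-0.017],[0,0,0]],[0,[0.0036,0.04,-0.017],[0,0,0]],[0,[0.0036,0.04,-0.017],[0,0,0]]]'; python3 -m inch '[[0,[0,0,0],[0,0,0]],[0,[0,0,0],[0,0,0]]]';python3 - <<'E'
from m import *
f=shot("wrist","w9.png"); g=shot("side","s9.png")
p=proj(g,[.4625,.02,.08]).astype(int)
b=cv2.resize(g["img"][p[1]-60:p[1]+60,p[0]-48:p[0]+48],(320,400),interpolation=cv2.INTER_CUBIC)
cv2.imwrite("pics/c9.png",np.hstack([f["img"][:,80:560],b]))
E
```

```text
time: 20.4
ee_pos: [0.4613, 0.0226, 0.1062]
tcp_rot: [-1.57, 0.005, -0.001]
wrist_force: [0.2, -0.2, -3.5]
grip_width: 0.125
time: 20.6
ee_pos: [0.4639, 0.0229, 0.1089]
tcp_rot: [-1.571, -0.001, -0.001]
wrist_force: [0.1, 1.0, -3.9]
grip_width: 0.125
```

View pics/c9.png

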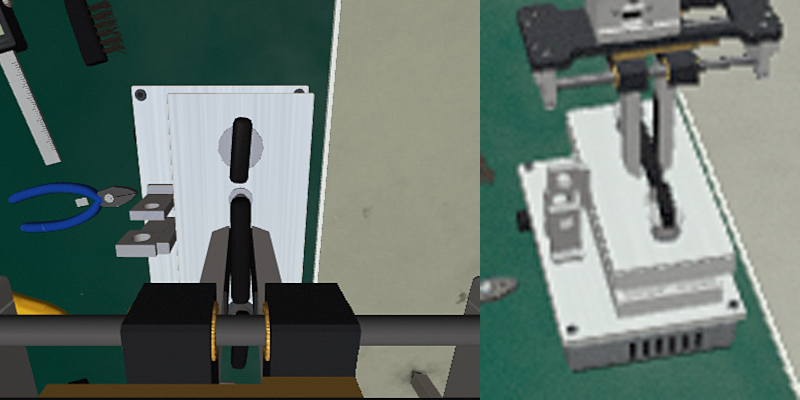

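Run:
```python
from m import *
f=load("w9.png"); w=white(f); zt=.1089+.0166-.024
s=lambda x:x.round(4)
for r in (115,):
    c=np.where(w[r,200:420])[0]+200; print("plate L/R",c[0],c[-1],s(onz(f,c[0],r,.046)))
g=cv2.cvtColor(f["img"],cv2.COLOR_BGR2GRAY).astype(int)
print(g[100,205:260].tolist()); print(g[80:100,300].tolist()); print(g[100,380:402].tolist())
print("plate far",s(onz(f,260,86,.046)), "top far(93)",s(onz(f,300,93,zt)),"top L/R at row100 (248/394)",s(onz(f,248,100,zt)),s(onz(f,394,100,zt)))
```

```text
plate L/R 214 419 [0.3807 0.1011 0.046 ]
[44, 45, 43, 46, 45, 40, 23, 118, 219, 217, 215, 220, 207, 147, 118, 79, 82, 80, 112, 176, 223, 215, 210, 206, 207, 207, 208, 210, 215, 216, 218, 212, 211, 210, 211, 211, 212, 214, 213, 209, 208, 195, 171, 199, 210, 210, 209, 205, 202, 198, 201, 204, 209, 209, 211]
[49, 49, 51, 44, 36, 106, 226, 213, 213, 212, 212, 213, 207, 179, 205, 211, 211, 210, 211, 210]
[211, 211, 209, 207, 209, 209, 210, 211, 211, 212, 212, 216, 212, 163, 64, 47, 56, 57, 54, 56, 54, 55]
plate far [0.4183 0.1227 0.046 ] top far(93) [0.4525 0.115  0.1015] top L/R at row100 (248/394) [0.4211 0.111  0.1015] [0.5089 0.1109 0.1015]
```

```bash
python3 -m inch '[[0,[-0.0008,0.004,0.0005],[0,0,0]],[0,[-0.0008,0.008,0.0005],[0,0,0]],[0,[-0.0008,0.012,0.0005],[0,0,0]],[0,[-0.0008,0.016,0.0005],[0,0,0]],[0,[-0.0008,0.016,0.0005],[0,0,0]]]'; python3 -m inch '[[0,[0,0.003,0],[0,0,0]],[0,[0,0.006,0],[0,0,0]],[0,[0,0.009,0],[0,0,0]],[0,[0,0.009,0],[0,0,0]]]'
```

```text
time: 21.2
ee_pos: [0.4619, 0.0237, 0.0916]
tcp_rot: [-1.571, 0.002, -0.0]
wrist_force: [-0.4, -1.0, -2.3]
grip_width: 0.128
time: 21.6
ee_pos: [0.4621, 0.0237, 0.0829]
tcp_rot: [-1.571, 0.001, -0.0]
wrist_force: [1.5, -0.7, -3.2]
grip_width: 0.127
```

Slides on freely; continue to home.

```bash
python3 -m inch '[[0,[0,0.002,0],[0,0,0]],[0,[0,0.004,0],[0,0,0]],[0,[0,0.0055,0],[0,0,0]],[0,[0,0.0055,0],[0,0,0]]]'; python3 -m inch '[[0,[0,0.001,0],[0,0,0]],[0,[0,0.001,0],[0,0,0]]]';python3 -m inch '[[0,[0,0.001,0],[0,0,0]],[0,[0,0.001,0],[0,0,0]]]'
```

```text
time: 22.0
ee_pos: [0.4623, 0.0237, 0.0776]
tcp_rot: [-1.571, 0.0, -0.001]
wrist_force: [-0.2, 0.3, -3.7]
grip_width: 0.126
time: 22.2
ee_pos: [0.4625, 0.0237, 0.0774]
tcp_rot: [-1.571, -0.0, -0.0]
wrist_force: [-1.3, -0.8, 1.4]
grip_width: 0.123
time: 22.4
ee_pos: [0.4626, 0.0237, 0.0773]
tcp_rot: [-1.571, -0.001, -0.0]
wrist_force: [-3.3, -0.0, 10.4]
grip_width: 0.123
```

```bash
python3 -m inch '[[0.3,[0,-0.001,0],[0,0,0]],[0.3,[0,-0.001,0],[0,0,0]],[0.3,[0,-0.001,0],[0,0,0]],[0.3,[0,-0.03,0],[0,0,0]],[0.3,[0,-0.05,0],[0,0,0]]]'; python3 -m inch '[[0.3,[0,0,0.03],[0,0,0]],[0.3,[0,0,0.062],[0,0,0]],[0.3,[0,0,0.062],[0,0,0]],[0.3,[0,0,0.062],[0,0,0]]]'
python3 - <<'E'
from m import *
f=shot("wrist","w10.png"); d=dark(f)
for n,X in (("L",[.4626,.0857,.106]),("H",[.4626,.0237,.101])):
    p=proj(f,X).astype(int);print(n,p)
blobs(f,(260,60,390,260),d,.106,60)
togo([.4626,.0857,.091],0)
cv2.imwrite("pics/w10c.png",f["img"][40:340,140:540])
E
```

```text
time: 22.9
ee_pos: [0.4626, 0.0237, 0.1264]
tcp_rot: [-1.571, 0.0, -0.001]
wrist_force: [1.0, 0.5, 0.5]
grip_width: 0.299
time: 23.3
ee_pos: [0.4624, 0.0859, 0.1257]
tcp_rot: [-1.571, 0.0, 0.001]
wrist_force: [-0.3, -0.4, 0.0]
grip_width: 0.299
L [319 228]
H [319 297]
area 596 px [320.5 223.5] mean [0.4631 0.0893] ang 86.1 rect c [463.1  88.6] sz [37.3  9.2] 85.6
area 160 px [295.2 246.8] mean [0.4445 0.0709] ang 83.1 rect c [444.9  73.2] sz [25.6  4.9] 81.5
area 164 px [345.  246.8] mean [0.4813 0.0709] ang 97.4 rect c [480.3  73. ] sz [ 5.1 25.7] 11.8
area 79 px [320.4 256.5] mean [0.4631 0.063 ] ang -179.6 rect c [463.2  63.4] sz [9.7 5. ] 0.1
shift mm [ 0.2 34.6  0.3] rotvec deg [ 0.03  0.02 -0.02]
```

View pics/w10c.png

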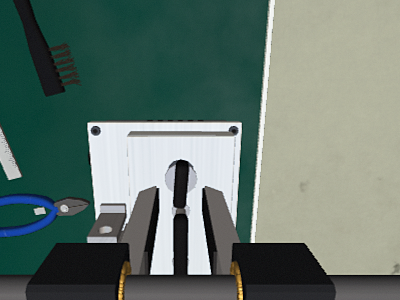

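```bash
python3 -m inch '[[0.3,[0.0003,0.015,0],[0,0,0]],[0.3,[0.0003,0.03,0],[0,0,0]],[0.3,[0.0003,0.035,0],[0,0,0]],[0,[0.0003,0.035,0],[0,0,0]],[0,[0.0003,0.035,0],[0,0,0]]]'; python3 -m inch '[[0,[0,0,0],[0,0,0]],[0,[0,0,0],[0,0,0]]]'; python3 -m inch '[[0,[0,0.003,0],[0,0,0]],[0,[0,0.006,0],[0,0,0]],[0,[0,0.0105,0],[0,0,0]],[0,[0,0.0105,0],[0,0,0]],[0,[0,0.0105,0],[0,0,0]]]'
```

```text
time: 23.85
ee_pos: [0.4632, 0.0852, 0.0912]
tcp_rot: [-1.571, -0.0, -0.001]
wrist_force: [-1.0, -0.3, 0.5]
grip_width: 0.164
time: 24.05
ee_pos: [0.4631, 0.0854, 0.0914]
tcp_rot: [-1.571, -0.001, -0.0]
wrist_force: [-0.2, -1.1, 0.3]
grip_width: 0.104
time: 24.55
ee_pos: [0.4633, 0.0855, 0.0808]
tcp_rot: [-1.571, -0.001, -0.0]
wrist_force: [-1.7, -1.4, 7.5]
grip_width: 0.102
```

```bash
python3 -m inch '[[0,[0,0,0],[0,6,0]],[0,[0,0,0],[0,12,0]],[0,[0,0,0],[0,18,0]],[0,[0,0,0],[0,24,0]],[0,[0,0,0],[0,30,0]]]'; python3 -m inch '[[0,[0,0,0],[0,6,0]],[0,[0,0,0],[0,12,0]],[0,[0,0,0],[0,18,0]],[0,[0,0,0],[0,24,0]],[0,[0,0,0],[0,30,0]]]';python3 -m inch '[[0,[0,0,0],[0,6,0]],[0,[0,0,0],[0,12,0]],[0,[0,0,0],[0,18,0]],[0,[0,0,0],[0,24,0]],[0,[0,0,0],[0,29,0]]]';python3 -m inch '[[0,[0,0,0],[0,0,0]],[0,[0,0,0],[0,0,0]]]'; python3 -c "
from station import arm;print(arm.observe())"
```

```text
time: 25.05
ee_pos: [0.4634, 0.0854, 0.081]
tcp_rot: [-1.571, -0.002, -0.528]
wrist_force: [-0.3, -2.8, 6.8]
grip_width: 0.101
time: 25.55
ee_pos: [0.4635, 0.0853, 0.081]
tcp_rot: [-1.57, -0.001, -1.051]
wrist_force: [-2.3, -1.8, 6.8]
grip_width: 0.104
time: 26.05
ee_pos: [0.4635, 0.0852, 0.081]
tcp_rot: [-1.569, -0.001, -1.557]
wrist_force: [-0.7, -3.4, 7.0]
grip_width: 0.106
time: 26.25
ee_pos: [0.4635, 0.0852, 0.081]
tcp_rot: [-1.569, -0.001, -1.553]
wrist_force: [-0.6, -2.1, 6.9]
grip_width: 0.104
{'time': 26.25, 'q': array([ 3.47783297e-02,  2.30661761e-01,  1.91137848e+00, -1.25512526e-03,
        9.97867490e-01,  1.58883353e+00]), 'qd': array([-1.12599642e-03, -1.28740869e-03, -1.71500034e-05, -1.80561102e-03,
       -2.55776625e-04, -1.48439314e-03]), 'joint_torque': array([ 1.11404870e+00, -3.01807737e+01, -1.77056462e+01,  8.10590275e-01,
       -4.66723954e-01, -6.08914575e-03]), 'ee_pos': array([0.4635248 , 0.08515718, 0.08099825]), 'tcp_rot': array([-1.56909300e+00, -1.02529293e-03, -1.55337656e+00]), 'wrist_force': array([-0.62561634, -2.14295924,  6.90449077]), 'ft_torque': array([-0.50355906,  0.36461085, -0.07433568]), 'grip_width': 0.10353321279158213}
```

```bash
python3 -m inch '[[0,[0,-0.002,0],[0,0,0]],[0,[0,-0.004,0],[0,0,0]],[0,[0,-0.005,0],[0,0,0]],[0,[0,-0.005,0],[0,0,0]]]'; python3 -m inch '[[0.2,[0,0,0],[0,0,0]],[0.2,[0,0,0],[0,0,0]],[0.2,[0,0,0],[0,0,0]],[0.2,[0,-0.02,0],[0,0,0]],[0.2,[0,-0.05,0],[0,0,0]]]'; python3 -m inch '[[0.3,[0,0,0],[0,-8.5,0]],[0.3,[0,0,0],[0,-17,0]],[0.3,[0,0,0],[0,-25.5,0]],[0.3,[0,0,0],[0,-34,0]],[0.3,[0,0,0],[0,-42.5,0]]]'; python3 -m inch '[[0.3,[0,0,0],[0,-8.5,0]],[0.3,[0,0,0],[0,-17,0]],[0.3,[0,0,0],[0,-25.5,0]],[0.3,[0,0,0],[0,-34,0]],[0.3,[0,0,0],[0,-42.5,0]]]'; python3 -m inch '[[0.3,[0,0,0],[0,-4,0]],[0.3,[0,0,0],[0,-4,0]],[0.3,[0,0,0],[0,-4,0]]]'
python3 - <<'E'
from m import *
f=shot("wrist","w11.png"); d=dark(f)
blobs(f,(260,60,390,300),d,.101,60)
togo([.4630,-.0383,.13],0)
E
```

```text
time: 26.65
ee_pos: [0.4634, 0.0852, 0.0856]
tcp_rot: [-1.569, -0.001, -1.553]
wrist_force: [0.1, -3.6, 4.2]
grip_width: 0.104
time: 27.15
ee_pos: [0.4607, 0.086, 0.134]
tcp_rot: [-1.577, 0.001, -1.554]
wrist_force: [1.2, 0.4, -0.6]
grip_width: 0.2
time: 27.65
ee_pos: [0.4624, 0.0861, 0.135]
tcp_rot: [-1.571, 0.001, -0.806]
wrist_force: [0.8, -0.5, 0.6]
grip_width: 0.304
time: 28.15
ee_pos: [0.4624, 0.0861, 0.1349]
tcp_rot: [-1.57, 0.001, -0.064]
wrist_force: [-0.5, -0.2, 0.6]
grip_width: 0.299
time: 28.45
ee_pos: [0.4625, 0.0859, 0.1351]
tcp_rot: [-1.57, 0.001, -0.002]
wrist_force: [1.1, -0.6, 0.8]
grip_width: 0.299
area 665 px [320.9 216.9] mean [0.4636 0.0891] ang -178.4 rect c [463.7  89. ] sz [13.1 32.5] 89.9
area 472 px [291.8 268.7] mean [0.4398 0.044 ] ang 80.5 rect c [440.1  47.7] sz [65.2  6.9] 80.8
area 486 px [348.4 268.6] mean [0.4859 0.044 ] ang 99.4 rect c [485.8  47.6] sz [ 7.  65.2] 8.7
area 674 px [320.9 273.8] mean [0.4635 0.0394] ang 90.2 rect c [463.1  39.2] sz [10.8 47.1] 0.3
area 156 px [264.1 291.2] mean [0.4162 0.0233] ang 88.3 rect c [416.6  23.4] sz [15.6  7.5] 87.1
area 303 px [380.6 291.1] mean [0.5132 0.0232] ang 102.0 rect c [513.2  23.2] sz [14.2 16. ] 2.7
shift mm [   0.6    5.1 -124.1] rotvec deg [-0.02 -0.1  -0.02]
```

```bash
python3 -m inch '[[0.3,[0,0,-0.04],[0,0,0]],[0.3,[0,0,-0.08],[0,0,0]],[0.3,[0,0,-0.12],[0,0,0]],[0.3,[0.0006,0,-0.124],[0,0,0]],[0.3,[0.0006,0,-0.124],[0,0,0]]]'; python3 -m inch '[[0.3,[0,0,0],[0,0,0]],[0.3,[0,0,0],[0,0,0]]]'
python3 - <<'E'
from m import *
f=shot("wrist","w12.png"); d=dark(f)
blobs(f,(280,60,360,250),d,.106,60)
togo([.4630,-.0383,.091],0)
E
```

```text
time: 29.0
ee_pos: [0.4634, -0.0389, 0.1353]
tcp_rot: [-1.57, 0.0, -0.004]
wrist_force: [0.3, 0.7, 0.2]
grip_width: 0.296
time: 29.2
ee_pos: [0.4631, -0.0371, 0.1353]
tcp_rot: [-1.57, 0.0, 0.001]
wrist_force: [-0.2, 0.0, 0.3]
grip_width: 0.296
area 1419 px [319.9 137.6] mean [0.4634 0.0263] ang 90.0 rect c [463.3  24.7] sz [64.1 10.9] 89.7
area 700 px [315.7 224.4] mean [ 0.4602 -0.0383] ang 65.9 rect c [455.2 -37.7] sz [35.5 37.3] 12.8
area 104 px [344.2 241.2] mean [ 0.4821 -0.052 ] ang 94.1 rect c [482.4 -49.9] sz [ 5.4 17.7] 1.2
shift mm [-0.2 44.3 -1.2] rotvec deg [-0.03  0.06 -0.01]
```

```bash
python3 -m inch '[[0.3,[0,0.015,-0.0012],[0,0,0]],[0.3,[0,0.03,-0.0012],[0,0,0]],[0.3,[0,0.044,-0.0012],[0,0,0]],[0.3,[0,0.044,-0.0012],[0,0,0]],[0,[0,0.044,-0.0012],[0,0,0]]]'; python3 -m inch '[[0,[0,0,0],[0,0,0]],[0,[0,0,0],[0,0,0]],[0,[0,0,0],[0,0,0]]]'; python3 -m inch '[[0,[0,0.003,0],[0,0,0]],[0,[0,0.006,0],[0,0,0]],[0,[0,0.0105,0],[0,0,0]],[0,[0,0.0105,0],[0,0,0]],[0,[0,0.0105,0],[0,0,0]]]'
```

```text
time: 29.75
ee_pos: [0.4634, -0.0388, 0.0915]
tcp_rot: [-1.571, 0.0, 0.001]
wrist_force: [0.3, -0.7, 0.4]
grip_width: 0.248
time: 30.05
ee_pos: [0.4634, -0.0393, 0.0918]
tcp_rot: [-1.57, -0.001, -0.001]
wrist_force: [-1.7, 1.2, 0.0]
grip_width: 0.105
time: 30.55
ee_pos: [0.4635, -0.0393, 0.0812]
tcp_rot: [-1.57, -0.0, -0.001]
wrist_force: [-1.9, 1.9, 6.8]
grip_width: 0.108
```

```bash
python3 -m inch '[[0,[0,0,0],[0,6,0]],[0,[0,0,0],[0,12,0]],[0,[0,0,0],[0,18,0]],[0,[0,0,0],[0,24,0]],[0,[0,0,0],[0,30,0]]]'; python3 -m inch '[[0,[0,0,0],[0,6,0]],[0,[0,0,0],[0,12,0]],[0,[0,0,0],[0,18,0]],[0,[0,0,0],[0,24,0]],[0,[0,0,0],[0,30,0]]]';python3 -m inch '[[0,[0,0,0],[0,6,0]],[0,[0,0,0],[0,12,0]],[0,[0,0,0],[0,18,0]],[0,[0,0,0],[0,24,0]],[0,[0,0,0],[0,29,0]]]';python3 -m inch '[[0,[0,0,0],[0,0,0]],[0,[0,0,0],[0,0,0]]]'; python3 -m inch '[[0,[0,-0.002,0],[0,0,0]],[0,[0,-0.004,0],[0,0,0]],[0,[0,-0.005,0],[0,0,0]],[0,[0,-0.005,0],[0,0,0]]]'
```

```text
time: 31.05
ee_pos: [0.4633, -0.0393, 0.0813]
tcp_rot: [-1.57, 0.0, -0.529]
wrist_force: [-1.5, 2.4, 6.5]
grip_width: 0.105
time: 31.55
ee_pos: [0.4632, -0.0391, 0.0812]
tcp_rot: [-1.57, 0.001, -1.052]
wrist_force: [-2.3, 1.8, 7.2]
grip_width: 0.104
time: 32.05
ee_pos: [0.4631, -0.039, 0.0812]
tcp_rot: [-1.571, 0.001, -1.558]
wrist_force: [-2.2, 2.5, 6.9]
grip_width: 0.104
time: 32.25
ee_pos: [0.4631, -0.039, 0.0812]
tcp_rot: [-1.571, 0.001, -1.555]
wrist_force: [-2.4, 3.1, 6.5]
grip_width: 0.108
time: 32.65
ee_pos: [0.4631, -0.039, 0.0858]
tcp_rot: [-1.571, 0.001, -1.554]
wrist_force: [-1.2, 4.2, 4.1]
grip_width: 0.103
```

```bash
python3 -m inch '[[0.2,[0,0,0],[0,0,0]],[0.2,[0,0,0],[0,0,0]],[0.2,[0,0,0],[0,0,0]],[0.2,[0,-0.02,0],[0,0,0]],[0.2,[0,-0.05,0],[0,0,0]]]'; python3 -m inch '[[0.3,[0,0,0],[0,-8.5,0]],[0.3,[0,0,0],[0,-17,0]],[0.3,[0,0,0],[0,-25.5,0]],[0.3,[0,0,0],[0,-34,0]],[0.3,[0,0,0],[0,-42.5,0]]]' >/dev/null; python3 -m inch '[[0.3,[0,0,0],[0,-8.5,0]],[0.3,[0,0,0],[0,-17,0]],[0.3,[0,0,0],[0,-25.5,0]],[0.3,[0,0,0],[0,-34,0]],[0.3,[0,0,0],[0,-42.5,0]]]' >/dev/null; python3 -m inch '[[0.3,[0,0,0],[0,-4,0]],[0.3,[0,0,0],[0,-4,0]],[0.3,[0,0,0],[0,-4,0]]]'
python3 - <<'E'
from m import *
f=shot("wrist","w13.png"); d=dark(f)
blobs(f,(280,20,360,300),d,.101,60)
togo([.4630,.0237,.0774],0)
E
```

```text
time: 33.15
ee_pos: [0.462, -0.0396, 0.1347]
tcp_rot: [-1.575, 0.001, -1.554]
wrist_force: [-0.5, -0.5, -0.2]
grip_width: 0.201
time: 34.45
ee_pos: [0.4634, -0.0398, 0.1357]
tcp_rot: [-1.571, -0.0, -0.002]
wrist_force: [0.2, -0.4, 0.2]
grip_width: 0.298
area 913 px [319.5  43.1] mean [0.4638 0.0845] ang -178.9 rect c [463.8  84.3] sz [11.3 32.2] 89.9
area 1430 px [319.7 133.8] mean [0.4638 0.0257] ang 90.3 rect c [463.6  24.2] sz [10.7 65.2] 0.3
area 659 px [320.1 214.6] mean [ 0.464 -0.035] ang -179.9 rect c [463.9 -34.9] sz [12.3 32.5] 89.9
area 1172 px [319.8 267.8] mean [ 0.4636 -0.0813] ang 179.2 rect c [463.4 -78.3] sz [64.4 61.4] 89.9
shift mm [-0.5 58.3 63.4] rotvec deg [ 0.01 -0.11  0.  ]
```

```bash
python3 -m inch '[[0.3,[0,0,0.03],[0,0,0]],[0.3,[0,0,0.063],[0,0,0]],[0.3,[0,0,0.063],[0,0,0]],[0.3,[0,0.03,0.063],[0,0,0]],[0.3,[0,0.0575,0.063],[0,0,0]]]'; python3 -m inch '[[0.3,[0,0,0],[0,0,0]],[0.3,[0,0,0],[0,0,0]],[0,[0,0,0],[0,0,0]],[0,[0,0,0],[0,0,0]],[0,[0,0,0],[0,0,0]]]'; python3 -m inch '[[0,[0,0,0],[0,0,0]],[0,[0,0,0],[0,0,0]],[0,[0,0,0],[0,0,0]]]'; python3 -m inch '[[0,[0,-0.0002,0],[0,0,0]],[0,[0,-0.0004,0],[0,0,0]],[0,[0,-0.0004,0],[0,0,0]]]';python3 -m inch '[[0,[0,-0.0002,0],[0,0,0]],[0,[0,-0.0004,0],[0,0,0]],[0,[0,-0.0004,0],[0,0,0]]]'
```

```text
time: 35.0
ee_pos: [0.4644, 0.0231, 0.0783]
tcp_rot: [-1.572, -0.003, -0.0]
wrist_force: [0.2, 0.1, -1.2]
grip_width: 0.298
time: 35.5
ee_pos: [0.4634, 0.0232, 0.0794]
tcp_rot: [-1.571, -0.001, -0.0]
wrist_force: [-1.8, -1.4, 5.6]
grip_width: 0.125
time: 35.8
ee_pos: [0.4634, 0.0232, 0.0794]
tcp_rot: [-1.571, -0.001, -0.0]
wrist_force: [-3.1, -0.9, 5.9]
grip_width: 0.126
time: 36.1
ee_pos: [0.4634, 0.0232, 0.0794]
tcp_rot: [-1.571, -0.0, -0.0]
wrist_force: [-2.1, -0.4, 7.5]
grip_width: 0.126
time: 36.4
ee_pos: [0.4634, 0.0232, 0.0794]
tcp_rot: [-1.571, -0.0, -0.0]
wrist_force: [-2.7, -2.2, 6.0]
grip_width: 0.123
```

```bash
for i in 1; do python3 -m inch '[[0,[0,-0.0003,0],[0,0,0]],[0,[0,-0.0006,0],[0,0,0]],[0,[0,-0.0006,0],[0,0,0]]]'; python3 -m inch '[[0,[0,-0.0003,0],[0,0,0]],[0,[0,-0.0006,0],[0,0,0]],[0,[0,-0.0006,0],[0,0,0]]]';python3 -m inch '[[0,[0,-0.0003,0],[0,0,0]],[0,[0,-0.0006,0],[0,0,0]],[0,[0,-0.0006,0],[0,0,0]]]'; done
```

```text
time: 36.7
ee_pos: [0.4634, 0.0232, 0.0794]
tcp_rot: [-1.571, 0.0, -0.0]
wrist_force: [-1.8, -2.6, 0.5]
grip_width: 0.123
time: 37.0
ee_pos: [0.4633, 0.0233, 0.0796]
tcp_rot: [-1.571, 0.001, -0.0]
wrist_force: [1.4, -2.5, -8.3]
grip_width: 0.125
time: 37.3
ee_pos: [0.4632, 0.0234, 0.0806]
tcp_rot: [-1.571, 0.0, -0.0]
wrist_force: [1.0, -3.5, -10.2]
grip_width: 0.126
```

```bash
python3 -m inch '[[0,[0,-0.0003,0],[0,0,0]],[0,[0,-0.0006,0],[0,0,0]],[0,[0,-0.001,0],[0,0,0]],[0,[0,-0.001,0],[0,0,0]]]'; python3 -m inch '[[0,[0,-0.0003,0],[0,0,0]],[0,[0,-0.0006,0],[0,0,0]],[0,[0,-0.001,0],[0,0,0]],[0,[0,-0.001,0],[0,0,0]]]'
```

```text
time: 37.7
ee_pos: [0.4632, 0.0234, 0.0819]
tcp_rot: [-1.571, 0.0, -0.0]
wrist_force: [1.3, -3.4, -12.5]
grip_width: 0.124
time: 38.1
ee_pos: [0.4632, 0.0235, 0.0829]
tcp_rot: [-1.571, 0.0, -0.0]
wrist_force: [1.5, -3.1, -13.0]
grip_width: 0.126
```

```bash
python3 -m inch '[[0,[0,-0.0004,0],[0,0,0]],[0,[0,-0.0008,0],[0,0,0]],[0,[0,-0.0008,0],[0,0,0]]]'; python3 -m inch '[[0,[0,0,0],[0,0,0]]]';python3 -m inch '[[0,[0,0,0],[0,0,0]]]';python3 -m inch '[[0,[0,0,0],[0,0,0]]]'
```

```text
time: 38.4
ee_pos: [0.4632, 0.0235, 0.0837]
tcp_rot: [-1.571, 0.0, -0.0]
wrist_force: [1.1, -3.3, -15.2]
grip_width: 0.127
time: 38.5
ee_pos: [0.4632, 0.0235, 0.0837]
tcp_rot: [-1.571, 0.0, -0.0]
wrist_force: [1.5, -3.1, -13.8]
grip_width: 0.124
time: 38.6
ee_pos: [0.4632, 0.0235, 0.0837]
tcp_rot: [-1.571, 0.0, -0.0]
wrist_force: [1.6, -4.0, -15.7]
grip_width: 0.123
time: 38.7
ee_pos: [0.4632, 0.0235, 0.0837]
tcp_rot: [-1.571, 0.0, -0.0]
wrist_force: [2.0, -3.3, -14.6]
grip_width: 0.123
```

```bash
python3 -m inch '[[0,[0,0.001,0],[0,0,0]],[0,[0,0.002,0],[0,0,0]],[0,[0,0.003,0],[0,0,0]],[0,[0,0.004,0],[0,0,0]],[0,[0,0.0048,0],[0,0,0]]]'; python3 -m inch '[[0,[0,0.0005,0],[0,0,0]],[0,[0,0.0005,0],[0,0,0]]]'; python3 -m inch '[[0.3,[0,0,0],[0,0,0]],[0.3,[0,0,0],[0,0,0]],[0.3,[0,0,0],[0,0,0]],[0.3,[0,-0.03,0],[0,0,0]],[0.3,[0,-0.08,0],[0,0,0]]]'; python3 -m inch '[[0.3,[0,-0.05,-0.02],[0,0,0]],[0.3,[0,-0.07,-0.05],[0,0,0]],[0.3,[0,-0.07,-0.1],[0,0,0]],[0.3,[-0.02,-0.07,-0.14],[0,0,0]],[0.3,[-0.02,-0.07,-0.14],[0,0,0]]]'; python3 -m inch '[[0.3,[0,0,0],[0,0,0]],[0.3,[0,0,0],[0,0,0]]]';  python3 - <<'E'
from m import *
f=shot("wrist","w14.png"); d=dark(f)
for X in ([.407,-.21,.01],): print(proj(f,X))
blobs(f,(200,80,400,399),d,.02,60)
E
```

```text
time: 39.2
ee_pos: [0.4634, 0.0234, 0.0795]
tcp_rot: [-1.571, -0.0, -0.0]
wrist_force: [-2.3, -3.3, -1.2]
grip_width: 0.123
time: 39.4
ee_pos: [0.4633, 0.0234, 0.0795]
tcp_rot: [-1.571, -0.0, -0.0]
wrist_force: [-3.8, -4.1, 1.5]
grip_width: 0.123
time: 39.9
ee_pos: [0.4611, 0.0242, 0.1568]
tcp_rot: [-1.569, 0.007, -0.001]
wrist_force: [1.2, -0.3, -0.1]
grip_width: 0.299
time: 40.4
ee_pos: [0.4422, -0.1205, 0.2288]
tcp_rot: [-1.573, -0.0, -0.006]
wrist_force: [0.1, -0.1, 0.5]
grip_width: 0.299
time: 40.6
ee_pos: [0.4437, -0.1155, 0.2284]
tcp_rot: [-1.57, -0.001, 0.0]
wrist_force: [0.3, 0.4, 0.4]
grip_width: 0.298
[294.55413665 235.33484207]
area 283 px [339.6 114. ] mean [ 0.4689 -0.039 ] ang -179.9 rect c [468.9 -39. ] sz [ 9.8 39.3] 90.0
area 1955 px [319.3 286.9] mean [ 0.4432 -0.2912] ang 103.0 rect c [ 445.3 -272. ] sz [156.3 171.4] 89.1
area 112 px [208.  245.8] mean [ 0.2831 -0.2219] ang 107.6 rect c [ 282.2 -224. ] sz [10.7 37.1] 16.6
area 6619 px [232.7 334. ] mean [ 0.3057 -0.3772] ang 86.5 rect c [ 305.3 -378.8] sz [191.7 125.1] 89.9
area 2256 px [386.4 332. ] mean [ 0.5492 -0.3736] ang 90.9 rect c [ 545.4 -378.2] sz [ 53.3 192. ] 2.6
area 200 px [299.5 398. ] mean [ 0.4091 -0.5076] ang 179.9 rect c [ 409.1 -507.6] sz [  0.  340.4] 89.9
```

View pics/w14.png

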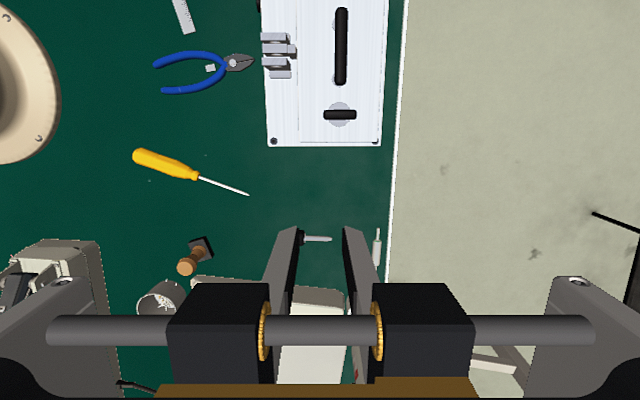

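```bash
python3 -m inch '[[0.4,[-0.03,0,-0.03],[0,8,0]],[0.4,[-0.06,0,-0.06],[0,16,0]],[0.4,[-0.09,0,-0.085],[0,24,0]],[0.4,[-0.095,0,-0.09],[0,32,0]],[0.4,[-0.095,0,-0.09],[0,40,0]]]';python3 -m inch '[[0.5,[0,0,0],[0,8.5,0]],[0.5,[0,0,0],[0,17,0]],[0.5,[0,0,0],[0,25.5,0]],[0.5,[0,0,0],[0,34,0]],[0.5,[0,0,0],[0,42.5,0]]]' >/dev/null;python3 -m inch '[[0.5,[0,0,0],[0,7.5,0]],[0.5,[0,0,0],[0,7.5,0]],[0.5,[0,0,0],[0,7.5,0]]]'
python3 - <<'E'
from m import *
f=shot("wrist","w15.png"); d=dark(f,70)
p=proj(f,[.407,-.21,.02]).astype(int); print(p)
print("grip");blobs(f,(p[0]-60,p[1]-60,p[0]+60,p[1]+60),d,.02,60)
print("shank");blobs(f,(p[0]-60,p[1]-80,p[0]+60,p[1]+10),white(f),.014,20)
E
```

```text
time: 41.15
ee_pos: [0.348, -0.2062, 0.2285]
tcp_rot: [-1.571, -0.0, -0.705]
wrist_force: [0.4, -0.3, -0.2]
grip_width: 0.401
time: 41.95
ee_pos: [0.3488, -0.2056, 0.2284]
tcp_rot: [-1.571, 0.0, -1.567]
wrist_force: [-0.5, 0.3, -0.4]
grip_width: 0.496
[324 128]
grip
area 325 px [327.  127.8] mean [ 0.4077 -0.2131] ang 173.4 rect c [ 407.3 -213.1] sz [25.  20.5] 0.2
shank
area 192 px [328.  101.5] mean [ 0.4398 -0.2142] ang 177.6 rect c [ 440.8 -213.6] sz [39.9  9. ] 0.4
```

Run:
```python
from m import *
f=load("s8.png")
for z in (0,.04,.08): print(onz(f,340,324,z).round(3))
f=load("w15.png"); w=white(f); r=128
c=np.where(w[r,340:460])[0]+340; print(c[:5]); 
for z in (0,.04,.08): print(onz(f,c[0],r,z).round(3))
togo([.4073,-.2131,.003],np.radians(-90.5))
```

```text
[ 0.402 -0.249  0.   ]
[ 0.396 -0.276  0.04 ]
[ 0.389 -0.302  0.08 ]
[394 395 396 397 398]
[ 0.407 -0.304  0.   ]
[ 0.409 -0.294  0.04 ]
[ 0.412 -0.284  0.08 ]
shift mm [  7.6 225.4  58.6] rotvec deg [-0.01  0.69 -0.02]
```

```bash
python3 -m inch '[[0.4,[0.0076,0.03,0.03],[0,0.7,0]],[0.4,[0.0076,0.07,0.0586],[0,0.7,0]],[0.4,[0.0076,0.12,0.0586],[0,0.7,0]],[0.4,[0.0076,0.16,0.0586],[0,0.7,0]],[0.4,[0.0076,0.16,0.0586],[0,0.7,0]]]';python3 -m inch '[[0.4,[0,0,0],[0,0,0]],[0.4,[0,0,0],[0,0,0]]]'
python3 - <<'E'
from m import *
f=shot("wrist","w16.png"); d=dark(f,70)
p=proj(f,[.407,-.213,.02]).astype(int); print(p)
print("grip");blobs(f,(p[0]-50,p[1]-60,p[0]+50,p[1]+60),d,.02,60)
print("shank");blobs(f,(p[0]-60,p[1]-110,p[0]+60,p[1]+10),white(f),.014,20)
togo([.4073,-.2131,.002],np.radians(-90.5))
E
```

```text
time: 42.5
ee_pos: [0.4032, -0.2109, 0.064]
tcp_rot: [-1.58, 0.007, -1.581]
wrist_force: [-1.0, 1.3, 1.0]
grip_width: 0.403
time: 42.7
ee_pos: [0.4086, -0.2153, 0.0706]
tcp_rot: [-1.567, -0.002, -1.583]
wrist_force: [0.4, 0.3, -0.2]
grip_width: 0.403
[318 215]
grip
area 706 px [318.5 212.3] mean [ 0.4095 -0.2134] ang 177.7 rect c [ 410.2 -213.3] sz [20.1 27.9] 87.0
area 387 px [286.4 254.6] mean [ 0.3711 -0.1851] ang 167.6 rect c [ 373.3 -186.4] sz [ 8.9 45.6] 74.6
area 375 px [354.  254.7] mean [ 0.3703 -0.2435] ang -169.0 rect c [ 372.7 -242.2] sz [45.6  8.7] 14.0
shank
area 431 px [319.3 174.6] mean [ 0.4398 -0.2144] ang 177.2 rect c [ 440.  -212.7] sz [41.6 12.5] 2.3
shift mm [-2.5 68.8 -1.7] rotvec deg [-0.24 -0.21  0.16]
```

```bash
python3 -m inch '[[0.4,[-0.002,0.02,0],[0,1.5,0]],[0.4,[-0.002,0.045,0],[0,1.5,0]],[0.4,[-0.002,0.06,0],[0,1.5,0]],[0.4,[-0.002,0.068,0],[0,1.5,0]],[0.4,[-0.002,0.068,0],[0,1.5,0]]]';python3 -m inch '[[0.4,[0,0,0],[0,0,0]],[0,[0,0,0],[0,0,0]],[0,[0,0,0],[0,0,0]],[0,[0,0,0],[0,0,0]],[0,[0,0,0],[0,0,0]]]'; python3 -m inch '[[0,[0,-0.04,0],[0,0,0]],[0,[0,-0.08,0],[0,0,0]],[0,[0,-0.13,0],[0,0,0]],[0,[0,-0.13,0],[0,0,0]]]'; python3 -m inch '[[0,[0,0,0],[0,0,0]],[0,[0,0,0],[0,0,0]]]'
```

```text
time: 43.25
ee_pos: [0.4075, -0.2126, 0.0011]
tcp_rot: [-1.57, -0.001, -1.61]
wrist_force: [0.8, 0.4, -0.1]
grip_width: 0.398
time: 43.75
ee_pos: [0.4073, -0.2126, 0.0011]
tcp_rot: [-1.57, -0.001, -1.61]
wrist_force: [-0.3, 1.2, 5.3]
grip_width: 0.208
time: 44.15
ee_pos: [0.4108, -0.2148, 0.1363]
tcp_rot: [-1.56, -0.007, -1.61]
wrist_force: [0.7, 0.0, 0.1]
grip_width: 0.21
time: 44.35
ee_pos: [0.4057, -0.2112, 0.1291]
tcp_rot: [-1.573, 0.002, -1.61]
wrist_force: [0.5, -0.0, -1.1]
grip_width: 0.208
```

```bash
python3 -m inch '[[0,[-0.03,0,0],[0,-8,0]],[0,[-0.06,0,0],[0,-16,0]],[0,[-0.09,0,0],[0,-24,0]],[0,[-0.12,0,-0.003],[0,-32,0]],[0,[-0.13,0,-0.003],[0,-40,0]]]';python3 -m inch '[[0,[0,0,0],[0,-8,0]],[0,[0,0,0],[0,-16,0]],[0,[0,0,0],[0,-24,0]],[0,[0,0,0],[0,-32,0]],[0,[0,0,0],[0,-40,0]]]' >/dev/null;python3 -m inch '[[0,[0,0,0],[0,-8,0]],[0,[0,0,0],[0,-12.2,0]],[0,[0,0,0],[0,-12.2,0]],[0,[0,0,0],[0,-12.2,0]],[0,[0,0,0],[0,-12.2,0]]]'
python3 - <<'E'
from m import *
f=shot("wrist","w17.png")
togo([.399,-.068,.0731],0)
p=proj(f,arm.observe()["ee_pos"]);print(p)
cv2.imwrite("pics/w17c.png",cv2.resize(f["img"][60:300,160:480],(800,600)))
E
```

```text
time: 44.85
ee_pos: [0.4063, -0.079, 0.1282]
tcp_rot: [-1.573, 0.006, -0.904]
wrist_force: [0.4, 0.3, -0.8]
grip_width: 0.209
time: 45.85
ee_pos: [0.4084, -0.0819, 0.1297]
tcp_rot: [-1.57, 0.002, -0.002]
wrist_force: [-0.4, 1.0, -1.6]
grip_width: 0.21
shift mm [-9.5 56.9 13.9] rotvec deg [-0.03 -0.08 -0.06]
[319.69198468 239.85462572]
```

View pics/w17c.png

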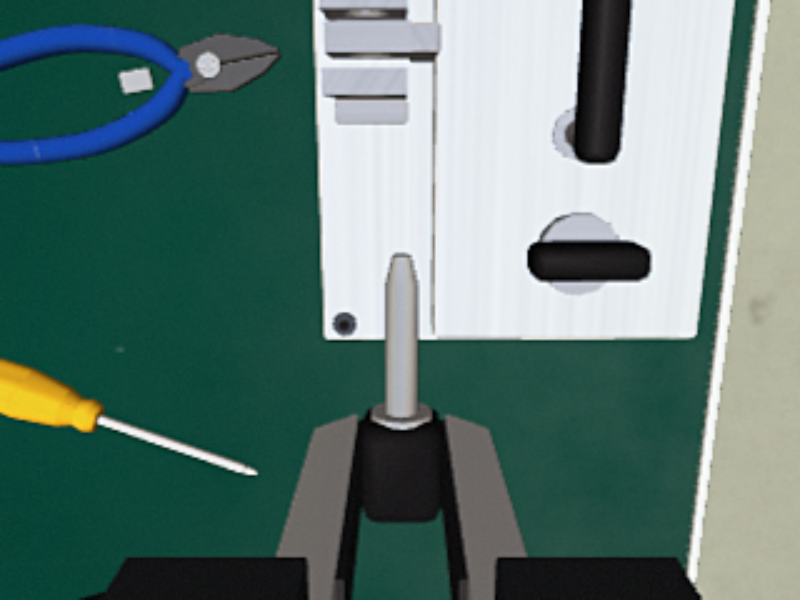

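Run:
```python
from m import *
f=load("w17.png"); q=lambda u,v:(160+(u+.5)*.4-.5,60+(v+.5)*.4-.5)
for n,u,v,z in [("cheekL",322,84,.093),("cheekR",407,84,.093),("eyeL",325,38,.0935),("cheek- outer",364,97,.093),("tipc",401,258,.1386),("shank base",401,400,.1426),("gripL top",362,480,.1486),("gripR top",441,480,.1486)]: print(n,onz(f,*q(u,v),z).round(4))
```

```text
cheekL [0.3871 0.0115 0.093 ]
cheekR [0.4106 0.0114 0.093 ]
eyeL [0.3883 0.0233 0.0935]
cheek- outer [0.3987 0.008  0.093 ]
tipc [ 0.409  -0.029   0.1386]
shank base [ 0.4089 -0.0628  0.1426]
gripL top [ 0.3995 -0.081   0.1486]
gripR top [ 0.4185 -0.081   0.1486]
```

```bash
python3 -m inch '[[0,[-0.01,0.015,0.012],[0,0,0]],[0,[-0.01,0.035,0.014],[0,0,0]],[0,[-0.01,0.05,0.014],[0,0,0]],[0,[-0.01,0.0566,0.014],[0,0,0]],[0,[-0.01,0.0566,0.014],[0,0,0]]]';python3 -m inch '[[0,[0,0,0],[0,0,0]],[0,[0,0,0],[0,0,0]],[0,[0,0,0],[0,0,0]]]'
python3 - <<'E'
from m import *
f=shot("wrist","w18.png"); togo([.3985,-.004,.0731],0)
w=white(f); g=cv2.cvtColor(f["img"],cv2.COLOR_BGR2GRAY)
# shank and cheek columns
for z,y in ((.086,-.045),(.086,-.025)):
    u,v=proj(f,[.3985,y,z]); v=int(v); print(int(u),v,g[v,int(u)-14:int(u)+15].tolist())
u,v=proj(f,[.399,.012,.093]);v=int(v);u=int(u);print(u,v,g[v,u-24:u+30].tolist())
print((onz(f,1,v,.093)-onz(f,0,v,.093))[0],onz(f,u,v,.093))
E
```

```text
time: 46.4
ee_pos: [0.3983, -0.0679, 0.0732]
tcp_rot: [-1.57, 0.002, -0.001]
wrist_force: [0.4, -0.2, -0.9]
grip_width: 0.21
time: 46.7
ee_pos: [0.3995, -0.0683, 0.0745]
tcp_rot: [-1.571, -0.001, -0.001]
wrist_force: [0.6, 0.2, -0.7]
grip_width: 0.209
shift mm [-1.   1.3 64.3] rotvec deg [ 0.02 -0.03  0.07]
317 212 [235, 235, 235, 235, 232, 231, 231, 231, 233, 238, 229, 150, 144, 162, 172, 172, 173, 176, 177, 175, 170, 159, 127, 117, 193, 243, 237, 235, 233]
317 179 [236, 235, 234, 234, 232, 231, 231, 231, 234, 241, 224, 111, 134, 160, 172, 172, 175, 177, 177, 176, 178, 170, 146, 112, 173, 245, 235, 235, 234]
318 114 [236, 210, 188, 189, 188, 186, 189, 194, 190, 189, 187, 188, 189, 191, 189, 188, 189, 189, 187, 187, 183, 181, 183, 183, 186, 187, 189, 185, 184, 185, 187, 189, 191, 191, 189, 190, 190, 186, 183, 181, 185, 192, 191, 189, 188, 184, 194, 224, 233, 231, 231, 230, 231, 235]
0.0005226360436408894 [0.39893083 0.012195   0.093     ]
```

```bash
python3 -m inch '[[0,[-0.0015,0.0012,0],[0,0,0]],[0,[-0.0015,0.0012,0.005],[0,0,0]],[0,[-0.0015,0.0012,0.01],[0,0,0]],[0,[-0.0015,0.0012,0.015],[0,0,0]],[0,[-0.0015,0.0012,0.015],[0,0,0]]]';python3 -m inch '[[0,[0,0,0.004],[0,0,0]],[0,[0,0,0.008],[0,0,0]],[0,[0,0,0.012],[0,0,0]]]';python3 -m inch '[[0,[0,0,0.004],[0,0,0]],[0,[0,0,0.008],[0,0,0]],[0,[0,0,0.008],[0,0,0]]]'
```

```text
time: 47.25
ee_pos: [0.3972, -0.0523, 0.0726]
tcp_rot: [-1.57, 0.0, 0.0]
wrist_force: [0.0, -0.1, -0.9]
grip_width: 0.208
time: 47.55
ee_pos: [0.3975, -0.0407, 0.0726]
tcp_rot: [-1.571, 0.0, -0.001]
wrist_force: [-0.1, -1.0, -1.0]
grip_width: 0.207
time: 47.85
ee_pos: [0.3973, -0.0326, 0.0726]
tcp_rot: [-1.571, 0.0, 0.0]
wrist_force: [-0.6, -0.8, -0.9]
grip_width: 0.209
```

```bash
python3 -m inch '[[0,[0,0,0.003],[0,0,0]],[0,[0,0,0.006],[0,0,0]],[0,[0,0,0.009],[0,0,0]],[0,[0,0,0.009],[0,0,0]]]';python3 -m inch '[[0,[0,0,0.003],[0,0,0]],[0,[0,0,0.006],[0,0,0]],[0,[0,0,0.009],[0,0,0]],[0,[0,0,0.012],[0,0,0]],[0,[0,0,0.012],[0,0,0]]]';python3 -m inch '[[0,[0,0,0.002],[0,0,0]],[0,[0,0,0.004],[0,0,0]],[0,[0,0,0.0055],[0,0,0]],[0,[0,0,0.0055],[0,0,0]]]'
```

```text
time: 48.25
ee_pos: [0.3974, -0.0238, 0.0727]
tcp_rot: [-1.571, 0.0, -0.0]
wrist_force: [-0.6, 1.5, -0.4]
grip_width: 0.207
time: 48.75
ee_pos: [0.3974, -0.0117, 0.0727]
tcp_rot: [-1.571, 0.0, 0.0]
wrist_force: [0.2, -0.8, -1.1]
grip_width: 0.212
time: 49.15
ee_pos: [0.3974, -0.0064, 0.0726]
tcp_rot: [-1.571, 0.0, -0.0]
wrist_force: [0.5, -0.5, -0.2]
grip_width: 0.209
```

```bash
python3 -m inch '[[0,[0,0,0.0008],[0,0,0]],[0,[0,0,0.0015],[0,0,0]],[0,[0,0,0.0015],[0,0,0]]]';python3 -m inch '[[0,[0,0,0.0008],[0,0,0]],[0,[0,0,0.001],[0,0,0]],[0,[0,0,0.001],[0,0,0]]]';python3 -m inch '[[0,[0,0,0.0005],[0,0,0]],[0,[0,0,0.0005],[0,0,0]]]'
```

```text
time: 49.45
ee_pos: [0.3975, -0.0051, 0.0727]
tcp_rot: [-1.571, -0.0, -0.0]
wrist_force: [-0.4, -0.0, -1.5]
grip_width: 0.208
time: 49.75
ee_pos: [0.3975, -0.005, 0.0727]
tcp_rot: [-1.572, 0.0, 0.0]
wrist_force: [-0.4, -5.2, -0.3]
grip_width: 0.207
time: 49.95
ee_pos: [0.3975, -0.0049, 0.0727]
tcp_rot: [-1.573, -0.0, 0.001]
wrist_force: [-0.2, -6.2, -0.6]
grip_width: 0.213
```

```bash
python3 -m inch '[[0.3,[0,0,0],[0,0,0]],[0.3,[0,0,0],[0,0,0]],[0.3,[0,0,0],[0,0,0]],[0.3,[0,-0.02,0],[0,0,0]],[0.3,[0,-0.05,0],[0,0,0]]]';python3 -m inch '[[0.3,[0,-0.05,0],[0,0,0]],[0.3,[0,-0.08,-0.05],[0,0,0]],[0.3,[0,-0.08,-0.09],[0,0,0]],[0.3,[0,-0.08,-0.09],[0,0,0]],[0.3,[0,-0.08,-0.09],[0,0,0]]]'; python3 -m inch '[[0.3,[0,0,0],[0,0,0]],[0.3,[0,0,0],[0,0,0]]]'
python3 - <<'E'
from m import *
f=shot("wrist","w19.png"); d=dark(f,70); g=shot("side","s19.png")
p=proj(f,[.3985,-.005,.09]).astype(int);print(p)
print("pin grip");blobs(f,(p[0]-40,p[1]-30,p[0]+30,p[1]+45),d,.091,60)
print("tip region");u,v=proj(f,[.3985,.047,.082]);gr=cv2.cvtColor(f["img"],cv2.COLOR_BGR2GRAY);u=int(u)
for y in (.042,.045,.048,.051,.056): 
    vv=int(proj(f,[.3985,y,.084])[1]); print(y,vv,gr[vv,u-14:u+15].tolist())
print("studs/handle");blobs(f,(330,0,420,399),d,.101,60)
E
```

```text
time: 50.45
ee_pos: [0.3958, -0.0028, 0.122]
tcp_rot: [-1.569, 0.004, -0.001]
wrist_force: [0.8, 0.4, -0.2]
grip_width: 0.298
time: 50.95
ee_pos: [0.3972, -0.0938, 0.2026]
tcp_rot: [-1.569, 0.0, -0.004]
wrist_force: [0.5, 0.6, 0.5]
grip_width: 0.297
time: 51.15
ee_pos: [0.397, -0.0922, 0.2021]
tcp_rot: [-1.57, 0.001, 0.001]
wrist_force: [0.8, 0.2, -0.8]
grip_width: 0.302
[321 104]
pin grip
area 497 px [320.9 105.3] mean [ 0.398  -0.0061] ang 91.0 rect c [397.6  -5.9] sz [17.8 23.5] 0.6
tip region
0.042 50 [244, 243, 244, 244, 243, 240, 241, 240, 243, 246, 237, 144, 176, 193, 196, 199, 182, 147, 212, 250, 244, 240, 239, 240, 240, 240, 241, 242, 241]
0.045 46 [244, 243, 243, 243, 242, 240, 241, 240, 241, 242, 245, 235, 166, 192, 195, 190, 175, 216, 249, 244, 243, 240, 238, 240, 240, 239, 241, 242, 241]
0.048 43 [244, 243, 244, 243, 243, 241, 241, 240, 241, 241, 240, 241, 244, 246, 246, 244, 243, 243, 244, 243, 243, 240, 238, 240, 240, 239, 240, 241, 240]
0.051 39 [244, 243, 244, 243, 242, 240, 240, 240, 241, 240, 239, 240, 242, 244, 244, 241, 240, 242, 242, 243, 243, 240, 238, 239, 239, 239, 240, 242, 240]
0.056 33 [244, 243, 243, 243, 242, 241, 239, 241, 241, 241, 239, 241, 242, 245, 244, 242, 240, 242, 242, 243, 243, 240, 237, 240, 240, 239, 241, 242, 240]
studs/handle
area 1118 px [394.2  68.1] mean [0.4622 0.0247] ang 89.9 rect c [461.7  23.6] sz [13.8 65.9] 0.6
area 386 px [389.5 140. ] mean [ 0.4623 -0.0372] ang 179.2 rect c [462.2 -37.2] sz [34.5  9.3] 0.1
area 935 px [350.  288.8] mean [ 0.4301 -0.1984] ang 97.2 rect c [ 433.9 -182.6] sz [ 50.8 113.1] 0.1
area 4142 px [396.9 330.9] mean [ 0.4852 -0.2538] ang 91.9 rect c [ 482.6 -258.4] sz [ 62.5 138.9] 2.6
area 90 px [374.5 398. ] mean [ 0.4649 -0.3526] ang -179.9 rect c [ 464.9 -352.6] sz [110.1   0. ] 0.1
```

Run:
```python
from m import *
f=load("w19.png"); g=cv2.cvtColor(f["img"],cv2.COLOR_BGR2GRAY)
print(g[36:130,321].tolist()); print(g[36:130,312].tolist())
for r in range(70,124,3): print(r,[round(float(onz(f,321,r,z)[1]),4) for z in (.084,.091,.093)],end=";")
```

```text
[245, 244, 244, 244, 244, 244, 244, 246, 245, 210, 195, 197, 200, 196, 196, 194, 193, 193, 203, 201, 198, 198, 197, 200, 201, 206, 193, 128, 196, 193, 200, 202, 200, 201, 200, 201, 201, 203, 204, 191, 129, 199, 193, 193, 195, 202, 200, 197, 197, 198, 202, 204, 197, 159, 193, 194, 210, 58, 21, 35, 38, 41, 41, 39, 37, 35, 34, 33, 29, 31, 28, 30, 31, 29, 26, 30, 26, 28, 28, 24, 29, 20, 3, 91, 241, 254, 246, 245, 245, 244, 245, 244, 244, 244]
[241, 240, 240, 240, 241, 240, 241, 241, 240, 241, 240, 241, 241, 241, 240, 243, 241, 215, 200, 203, 201, 204, 206, 208, 203, 210, 199, 40, 52, 73, 157, 210, 202, 198, 197, 199, 201, 202, 205, 191, 26, 74, 205, 254, 237, 198, 201, 204, 207, 206, 206, 211, 199, 32, 61, 111, 108, 16, 24, 1, 8, 12, 12, 8, 1, 5, 4, 3, 1, 2, 1, 1, 1, 0, 1, 0, 2, 1, 0, 0, 0, 17, 155, 254, 249, 245, 244, 244, 244, 243, 243, 243, 244, 243]
70 [0.0255, 0.0247, 0.0245];73 [0.0229, 0.0222, 0.0219];76 [0.0203, 0.0196, 0.0194];79 [0.0177, 0.017, 0.0169];82 [0.015, 0.0145, 0.0143];85 [0.0124, 0.0119, 0.0117];88 [0.0097, 0.0093, 0.0091];91 [0.007, 0.0066, 0.0065];94 [0.0043, 0.004, 0.0039];97 [0.0016, 0.0013, 0.0013];100 [-0.0011, -0.0013, -0.0014];103 [-0.0039, -0.004, -0.004];106 [-0.0066, -0.0067, -0.0067];109 [-0.0094, -0.0094, -0.0094];112 [-0.0122, -0.0121, -0.0121];115 [-0.015, -0.0149, -0.0148];118 [-0.0178, -0.0176, -0.0176];121 [-0.0207, -0.0204, -0.0203];
```

```bash
python3 -m inch '[[0,[0.001,0.04,0.02],[0,0,0]],[0,[0.001,0.08,0.037],[0,0,0]],[0,[0.001,0.115,0.037],[0,0,0]],[0,[0.001,0.130,0.037],[0,0,0]],[0,[0.001,0.130,0.037],[0,0,0]]]';python3 -m inch '[[0,[0,0,0],[0,0,0]],[0,[0,0,0],[0,0,0]],[0,[0,0,0],[0,0,0]]]';python3 -m inch '[[0,[0,0,0.006],[0,0,0]],[0,[0,0,0.012],[0,0,0]],[0,[0,0,0.018],[0,0,0]],[0,[0,0,0.024],[0,0,0]],[0,[0,0,0.024],[0,0,0]]]'
```

```text
time: 51.75
ee_pos: [0.3963, -0.055, 0.0706]
tcp_rot: [-1.569, 0.006, 0.001]
wrist_force: [-0.7, -0.3, 0.5]
grip_width: 0.006
time: 52.05
ee_pos: [0.3995, -0.0569, 0.0738]
tcp_rot: [-1.572, -0.003, -0.0]
wrist_force: [-0.5, -0.2, -0.5]
grip_width: 0.003
time: 52.55
ee_pos: [0.3983, -0.0317, 0.0727]
tcp_rot: [-1.57, 0.0, 0.001]
wrist_force: [-0.1, 0.2, 0.6]
grip_width: 0.005
```

```bash
python3 -m inch '[[0,[0,0,0.002],[0,0,0]],[0,[0,0,0.004],[0,0,0]],[0,[0,0,0.005],[0,0,0]],[0,[0,0,0.005],[0,0,0]]]';python3 -m inch '[[0,[0,0,0.001],[0,0,0]],[0,[0,0,0.001],[0,0,0]]]';python3 -m inch '[[0,[0,0,0.001],[0,0,0]],[0,[0,0,0.001],[0,0,0]]]';python3 -m inch '[[0,[0,0,0.001],[0,0,0]],[0,[0,0,0.001],[0,0,0]]]'
```

```text
time: 52.95
ee_pos: [0.399, -0.0294, 0.0731]
tcp_rot: [-1.575, -0.001, 0.001]
wrist_force: [-1.4, -5.7, 3.0]
grip_width: 0.007
time: 53.15
ee_pos: [0.399, -0.0293, 0.0733]
tcp_rot: [-1.576, -0.001, 0.002]
wrist_force: [-1.8, -8.7, 3.1]
grip_width: 0.001
time: 53.35
ee_pos: [0.3991, -0.0291, 0.0734]
tcp_rot: [-1.578, -0.001, 0.003]
wrist_force: [-1.8, -10.6, 4.7]
grip_width: 0.003
time: 53.55
ee_pos: [0.3993, -0.0289, 0.0737]
tcp_rot: [-1.58, -0.001, 0.004]
wrist_force: [-2.3, -13.4, 5.9]
grip_width: 0.007
```

```bash
python3 -m inch '[[0,[0,0,-0.02],[0,0,0]],[0,[0,0,-0.05],[0,0,0]],[0,[0,-0.05,-0.06],[0,0,0]],[0,[0,-0.1,-0.06],[0,0,0]],[0,[0,-0.13,-0.06],[0,0,0]]]';python3 -m inch '[[0,[0,0,0],[0,0,0]],[0,[0,0,0],[0,0,0]],[0,[0,0,0],[0,0,0]]]'
python3 - <<'E'
from m import *
f=shot("wrist","w20.png"); d=dark(f,70); g=cv2.cvtColor(f["img"],cv2.COLOR_BGR2GRAY)
p=proj(f,[.3985,-.005,.09]).astype(int)
blobs(f,(p[0]-40,p[1]-30,p[0]+30,p[1]+45),d,.091,60)
u=int(proj(f,[.3985,.045,.082])[0])
for r in range(p[1]-70,p[1]-40): print(r,g[r,u-3:u+4].mean().round(),round(float(onz(f,u,r,.084)[1]),4),end="; ")
s=shot("side","s20.png"); blobs(s,(310,150,380,270),dark(s),.095,8)
E
```

```text
time: 54.05
ee_pos: [0.3996, -0.0853, 0.2058]
tcp_rot: [-1.572, -0.004, -0.002]
wrist_force: [0.9, -0.7, -1.4]
grip_width: 0.005
time: 54.35
ee_pos: [0.3973, -0.084, 0.2012]
tcp_rot: [-1.569, 0.003, -0.001]
wrist_force: [0.3, -0.0, -0.5]
grip_width: 0.004
area 513 px [320.5 114.2] mean [ 0.3979 -0.006 ] ang 88.9 rect c [397.9  -5.9] sz [23.7 18.1] 90.0
43 241.0 0.0563; 44 240.0 0.0555; 45 240.0 0.0546; 46 240.0 0.0538; 47 240.0 0.053; 48 240.0 0.0522; 49 240.0 0.0513; 50 240.0 0.0505; 51 240.0 0.0497; 52 240.0 0.0488; 53 243.0 0.048; 54 240.0 0.0472; 55 190.0 0.0463; 56 188.0 0.0455; 57 186.0 0.0446; 58 179.0 0.0438; 59 183.0 0.043; 60 177.0 0.0421; 61 176.0 0.0413; 62 174.0 0.0404; 63 178.0 0.0396; 64 196.0 0.0387; 65 198.0 0.0379; 66 197.0 0.037; 67 196.0 0.0361; 68 196.0 0.0353; 69 196.0 0.0344; 70 200.0 0.0336; 71 189.0 0.0327; 72 126.0 0.0318; area 38 px [342.1 151.3] mean [0.5264 0.2686] ang 153.9 rect c [528.7 267.5] sz [27.  60.3] 56.2
area 11 px [315.2 153.5] mean [0.4463 0.2744] ang -177.9 rect c [445.9 274.7] sz [ 5.2 17.5] 77.6
area 188 px [338.4 162.1] mean [0.5037 0.217
[... 229 characters left out ...]
31.9 25.1] 78.7
area 23 px [323. 197.] mean [0.4299 0.075 ] ang 78.7 rect c [430.1  75.8] sz [89.4  0. ] 78.7
area 67 px [334.4 193. ] mean [0.4626 0.0844] ang -170.6 rect c [462.9  84.3] sz [24.8 29.3] 78.1
area 68 px [340.  208.3] mean [0.4632 0.0221] ang 89.6 rect c [463.2  23.7] sz [70.5  9.2] 89.7
area 77 px [316.8 224. ] mean [ 0.3949 -0.0227] ang 82.7 rect c [393.9 -23.9] sz [39.  17.3] 79.0
area 68 px [345.5 224.7] mean [ 0.4629 -0.0397] ang -173.7 rect c [462.8 -40.8] sz [21.1 27.2] 77.9
area 11 px [340.6 257.3] mean [ 0.4273 -0.1411] ang 83.6 rect c [ 427.1 -141.9] sz [15.6  4. ] 85.4
area 9 px [336.4 257.8] mean [ 0.4177 -0.1407] ang 74.1 rect c [ 417.7 -141.3] sz [12.1  2.3] 77.4
```

```bash
python3 -c "
from station import arm
print(arm.sign_off())"
```

```text
the job is handed in; nothing more can be done
None
```

The fixture is ready for the shake test, and I handed the job in at about 54 s of the 192 s.

- **Connectors:** there were three on the mat, and each lies in its own channel. I saw this in the wrist picture just before the cover went on.
- **Cover:** it is home. The handle came to its calculated height and held firm against a 10 N push, and the picture shows the eye plate between the cheeks.
- **Studs:** I pressed both in about 10.5 mm (about 7 N), turned them about 89° clockwise and let them spring back. Both wings now measure along the cover's x.
- **Pull test:** I pulled the handle up in small steps to a mean of about 14.8 N. Single readings ran from 13.8 to 15.7 N. The cover rose about 4 mm, as its springs should allow, and held. I then lowered it and released it.
- **Lock pin:** it slid through both cheeks and the eye plate with no resistance. A second push with closed fingers stopped firm at 13 N and did not move it. By camera the tip stands about 10 mm out, where 11 mm was expected. The black part of the grip shows about 3 mm short of the cheek, which I take to be the light collar at its base. The firm stop agrees with the pin being home.

**Checks that disagreed or were missed:** views of the cover from opposite sides differed by 2–4 mm, so I lined things up within single views. My last try to view a picture came after the 16-picture limit, so the final check rests on measurements only. The brush and gauge were never touched.

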